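# Put the boring-bar holder back in its foam tray

## Robot

A 6-joint arm with a two-finger parallel gripper is mounted at the origin on the work surface. World frame = base frame: x ahead of the robot, y to its left, z up, the work surface at z = 0. Lengths are in m, angles in rad, forces in N, time in s.
With the tool pointing down it reaches from about 0.425 to 0.95 m from the base axis. Payload 3.5 kg.
Tool frame: the origin (TCP) lies midway between the tips of the shut fingers; the grasp point (between the pads) lies 19 mm behind it; z points along the fingers, y is the direction in which the jaws open and shut (so a half turn about z gives the same grasp; the last joint's range is limited). The gripper opens to 85 mm and grips with 20 to 120 N. Pads are 22 mm wide; open, the fingers measure 114 mm over their backs; the gripper's body (76 mm by 85 mm) begins 54 mm behind the grasp point. The pads swing forward as they close: fully open they stand 13 mm farther back than shut.
Start: joints at [0.992, 0.286, 1.577, -0, 1.279, -0.15], TCP at [0.281, 0.614, 0.231] pointing down, gripper open.
Joint ranges: [-2.77, 2.77], [-0.9, 2.22], [0.21, 2.48], [-1.53, 4.67], [0.24, 2.81], [-2.84, 2.84]. Speed limits (rad/s): [2.79, 2.79, 3.14, 3.14, 3.14, 3.14].

## Interface

Orientations are given as a unit quaternion [x, y, z, w].
In Python, from plant import ctrl gives the robot as it stands. The module is installed in compiled form; this text tells all that it offers.
- The arm moves only by the tool play_rows, never from a script. Its argument "increments" is text: rows parted by semicolons, each of 4 numbers parted by spaces: the shift along the tool's x, y, z in m, then the turn about the tool's z in rad. In form: dx dy dz roll; .... A call has 1 to 5 rows; each row is the pose to reach, as a shift and turn from the pose commanded when the call began, along the tool's axes at that moment; what a row does not reach only later rows make up. A row lasts 1/8 s, in which the tool goes at most 62.5 mm and 10.7 degrees, less where a joint would pass 70% of its speed; a pose out of reach is approached as far as the arm can. A call with a gripper value outside its range is refused whole. "gripper" is the finger opening in m, from 0 to 0.0854, set as the call begins (left out, the last holds). The fingers move at their own pace and stop on an object; "newtons" is the grip in N (left out, the last holds). Time passes only in rows, so rows that repeat a pose let the fingers close. It gives the time, the measured TCP pose, the force and the opening at its end, in the units of the state.
- ctrl.get_state(): the state, without advancing time (a new reading comes with each control period).
- ctrl.read_camera(name): name is "side" or "top"; returns the picture (480x640x3 uint8, red, green, blue); there is no depth.
- ctrl.camera_model(name): a dict with "fov_y" (degrees; the focal length in pixels is half the picture's height over the tangent of half this angle, whatever the lens; pixels are square), "cx", "cy" (the principal point, pixels), "rvec" (rotation vector, rad) and "tvec" (3), from world to camera coordinates, as OpenCV has them. Camera axes: x right, y down, z forward; pixel columns grow to the right and rows downward; lengths in m; the calibration is good to about 2 mm. A picture is of the moment at which its call begins. camera_model takes no time and is no camera call.
- ctrl.sign_off(): hands the job in, once; it reports no verdict.
The state is a dict: "time": time; "qpos": joint angles; "dq": joint speeds; "joint_efforts": joint torques, N m; "eef_pos": TCP position; "tcp_rot": TCP orientation; "contact_force": force on the tool from outside, world axes, zero at the start; "wrist_torque": the same for the moment, N m; "opening": opening from 0.0 (shut) to 1.0 (fully open).
Only numpy, scipy, OpenCV 4.12 (cv2) and the standard library are available. Lean on these libraries where they do the work, as an engineer would, in place of code of your own. Each camera call takes 0.05 s, during which the arm holds its last target.

## Task

Someone left a spanner lying across the foam tool tray: first put it flat in the shallow steel parts tray. Then take the boring-bar holder (the one with the round bar) off the storage rack, lifting it straight up off its dovetail from between the other holders, carry it upright and press it fully home into its own empty cut-out in the foam, with the bar in its channel. Leave the other holders seated where they are and do not knock the other things on the bench about.

Things in the scene. Friction and masses are not known exactly. Their poses are not given: they have to be found in the camera images.
- boring_mid (a point): The boring-bar holder to put away: black steel block 30 mm thick (x), 60 long (y), 60 high, about 0.6 kg. The point is the block's centre, 30 mm above its underside; z up. Its dovetail groove is in the lower 26 mm of the +x face; the upper 34 mm is a plain block with flat -x and +x faces to grip across the 30 mm. A 20 mm thumb nut with stud stands 18 mm above its top, with no screw heads beside it.
- boring_tip (a point): The outer end of the boring-bar holder's round bar (16 mm diameter), which sticks out 30 mm from the +y end of the block, its axis 5 mm to -x of the block's middle and 14 mm below the block's centre. Axes of the holder.
- turning_mid (a point): Another holder on the rack that must stay: same block, same frame, with a 12 mm square shank and a head 18 mm wide sticking out 28 mm at its +y end. Point as for the boring-bar holder.
- parting_mid (a point): Another holder on the rack that must stay: same block, same frame, with an upright blade 4 mm thick sticking out 28 mm at its +y end.
- knurling_mid (a point): Another holder on the rack that must stay: same block, same frame, with a head and two small wheels sticking out 28 mm at its +y end.
- facing: A fifth holder of the same block size, with a square shank sticking out 20 mm; it stands in the other pocket of the foam tray and must stay there. Origin: centre of the block's underside, z up, x and y as for the boring-bar holder.
- rack: Fixed aluminium storage rack, 62 mm deep (x, to its back) by 360 long (y). Origin on the bench under the middle of the row of holders. They stand on its ledge, 12 mm high, 94 mm apart along y (34 mm between blocks, less what a tool sticks out), block tops 72 mm above the bench. The low bar right behind them and the dovetails on its front end 32 mm above the bench.
- station0 (a point): The seat at the -y end of the row: centre of a seated holder's underside, 12 mm above the bench, rack axes. Each seat has a dovetail 20 mm high (play about 1.3 mm) inside the holder's groove, so a holder comes off only straight upward, by more than 20 mm. Which holder stands where changes.
- station1 (a point): Second seat of the rack, as station0.
- station2 (a point): Third seat of the rack, as station0.
- station3 (a point): Fourth seat of the rack, at the +y end of the row, as station0.
- case: Fixed open foam tray, 190 mm (x) by 150 mm (y), flat foam top 40 mm above the bench. Origin under its centre on the bench, z up. It has two holder pockets, one empty (pocket), the other at x = +42 mm, y = -10 mm with the facing holder, whose block and stud stand 38 and 56 mm above the foam.
- pocket (a point): Middle of the empty pocket's floor, 22 mm below the foam's top, axes of the tray. The boring-bar holder fits only with its x and y along these (bar to +y), underside's centre on this point (its own centre 30 mm above); it then stands 38 mm above the foam. The pocket is 64 mm long (2 mm play at each end), its bar channel 20 mm wide.
- pocket_mouth (a point): Middle of the empty pocket at the height of the foam's top. On its two long (y) sides soft foam flanks, bevelled at the mouth, stand 1 mm into the 30 mm block on each side and give way by up to 4 mm: the holder sticks there, it does not drop in by its weight; the last 14 mm take a downward push of about 10 N in all, 3 to 8 N beyond its weight.
- wrench_mid (a point): The spanner: steel, 160 mm long (x), 0.12 kg, lying flat on the foam across the empty pocket. The point is its centre, half-way up its 7 mm thickness (8 mm at the two ends). Its plain shaft is 17 mm wide (y); at +x a fork 38 mm wide, at -x a ring of 32 mm diameter.
- tray: Fixed shallow steel parts tray, empty, outside 100 mm (x) by 210 mm (y) by 26 mm high, walls and floor 3 mm. Origin on the bench under its centre.
- oil: Bystander: white oil bottle, 52 mm diameter, 165 mm high, standing between rack and foam tray. Origin at its foot.
- paste: Bystander: aluminium tin, 68 mm diameter, 55 mm high. Origin at its foot.
- brush: Bystander: brush with wooden handle, 190 mm long (x), 20 mm high, lying on the bench. Origin under its centre.
- tube: Bystander: offcut of steel tube, 42 mm diameter, 60 mm high, standing. Origin at its foot.
- angle: Bystander: offcut of steel angle 30 by 80 mm (x, y), 30 mm high. Origin under its centre.
- caliper: Bystander: dial caliper, 190 mm long (x), lying on the bench, about 15 mm high. Origin under its centre.
- vblock: Bystander: steel V-block, 44 by 50 mm (x, y), 40 mm high, standing between rack and foam tray. Origin under its centre.
- chuckkey: Bystander: steel chuck key lying on the bench behind the rack, 110 mm long (x) with a 100 mm cross bar, 16 mm high. Origin under it.
There are look-alikes about, which are no part of the job. Leave any orange or yellow look-alike of the part that bears boring_mid alone. What is shaped like the part that bears wrench_mid but pink is not meant.

How it is judged:
By the outcome, as a careful person would: the job done as asked, in the order asked, and still so for the second after the job is handed in, with the robot touching nothing.
It also fails if it takes over 61 s, if anything falls off the work surface, if the arm or the gripper's body presses on something with over 40 N, if the wrist force passes 120 N, or if a joint passes its speed limit or range.

## Working session

There is one attempt and no reset: what is moved stays moved. The work goes in short steps, Python scripts to look and compute and a tool call to move; the robot and the scene stay as the last step left them, time stands still between calls to the robot, and variables do not carry over. Pictures are saved under pics/ and viewed, and the job is handed in when it is done.

Besides the shell and the picture viewer there is one more tool, called after "Emit:" as name(argument=value, ...), one argument or row to a line, values as JSON. play_rows: Moves the arm, as the interface text tells. Its arguments: {"type":"object","properties":{"increments":{"type":"string"},"gripper":{"type":"number"},"newtons":{"type":"number"}},"required":["increments"]}

```bash
mkdir -p pics; ls; python3 - <<'E'
from plant import ctrl
import cv2
print(ctrl.get_state())
for n in ("side","top"):
    print(n,ctrl.camera_model(n))
    im=ctrl.read_camera(n); cv2.imwrite(f"pics/{n}0.png",im[:,:,::-1])
E
```

```text
pics
{'time': 0.0, 'qpos': array([ 9.91966316e-01,  2.87183822e-01,  1.57817522e+00,  3.16985617e-05,
        1.27860633e+00, -1.49966023e-01]), 'dq': array([ 3.62415404e-06, -7.89515312e-04, -7.79572595e-04, -1.49663514e-03,
        9.21927012e-05, -5.09702097e-05]), 'joint_efforts': array([-3.99178534e-04, -4.06000972e+01, -2.92619634e+01, -2.02844212e-04,
        5.87258226e-03,  9.83607521e-06]), 'eef_pos': array([0.28027251, 0.61334014, 0.22993604]), 'tcp_rot': array([ 2.12796794e-01,  9.77095756e-01, -1.10305121e-03, -4.36977716e-04]), 'contact_force': array([ 0.3001982 , -0.69378415,  0.81237451]), 'wrist_torque': array([-0.01248356,  0.01654559, -0.01654014]), 'opening': 0.9982715516431862}
side {'fov_y': 53.951215283686, 'cx': 317.63240293487917, 'cy': 240.4666799036212, 'rvec': array([ 2.18419854, -0.06618462,  0.04710566]), 'tvec': array([-0.5407358 ,  0.07944151,  1.0192152 ])}
top {'fov_y': 53.480804368244726, 'cx': 318.48678510953886, 'cy': 238.70030841978985, 'rvec': array([ 2.1316621 , -2.09810197,  0.16078227]), 'tvec': array([9.82132000e-04, 5.58664130e-01, 1.05181496e+00])}
```

View pics/top0.png

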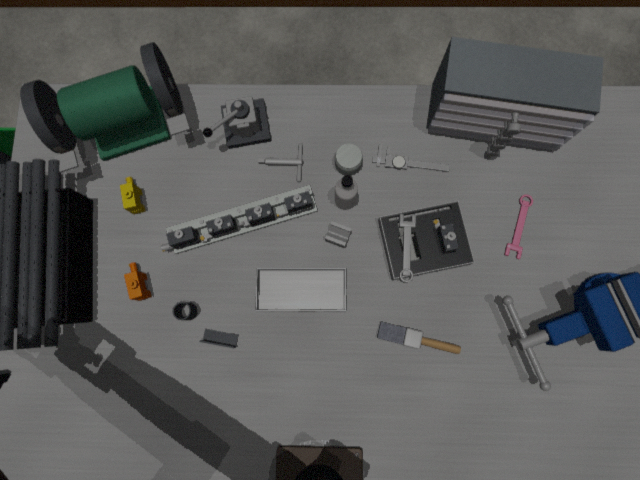

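View pics/side0.png

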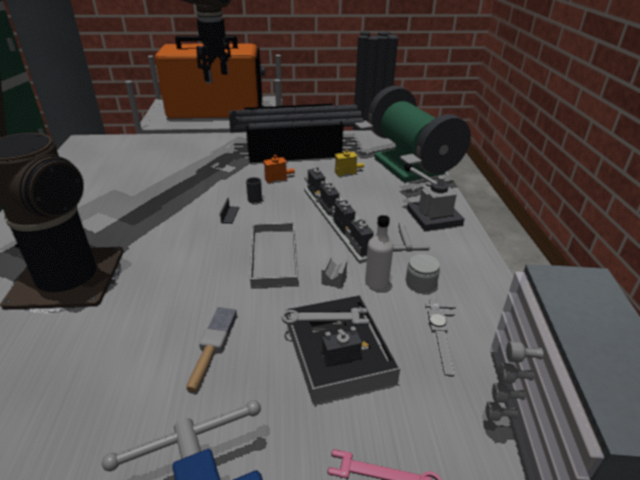

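```bash
cat > h.py <<'E'
import numpy as np, cv2
from plant import ctrl
def cam(n):
    m=ctrl.camera_model(n); R=cv2.Rodrigues(np.array(m['rvec']))[0]; t=np.array(m['tvec']).reshape(3)
    f=240/np.tan(np.radians(m['fov_y']/2)); K=np.array([[f,0,m['cx']],[0,f,m['cy']],[0,0,1]]); return K,R,t
def ray(n,uv):
    K,R,t=cam(n); d=R.T@np.linalg.solve(K,np.array([uv[0],uv[1],1.])); return -R.T@t,d/np.linalg.norm(d)
def plane(n,uv,z):
    o,d=ray(n,uv); return o+d*(z-o[2])/d[2]
def proj(n,p):
    K,R,t=cam(n); q=K@(R@np.array(p,float)+t); return q[:2]/q[2]
def tri(uvt,uvs):
    o1,d1=ray('top',uvt);o2,d2=ray('side',uvs)
    A=np.stack([d1,-d2],1); s=np.linalg.lstsq(A,o2-o1,rcond=None)[0]
    a=o1+s[0]*d1;b=o2+s[1]*d2; return (a+b)/2,np.linalg.norm(a-b)
def crop(src,x0,y0,w,h,s,out):
    im=cv2.imread(src)[y0:y0+h,x0:x0+w]
    im=cv2.resize(im,None,fx=s,fy=s,interpolation=cv2.INTER_CUBIC)
    im=np.clip((im/255.)**0.6*255,0,255).astype(np.uint8)
    for k in range(0,w,10):
        cv2.line(im,(k*s,0),(k*s,6 if k%50 else 14),(0,255,255),1)
    for k in range(0,h,10):
        cv2.line(im,(0,k*s),(6 if k%50 else 14,k*s),(0,255,255),1)
    cv2.imwrite(out,im)
E
python3 - <<'E'
from h import *
for n in('top','side'): 
    o,_=ray(n,(320,240)); print(n,o)
crop('pics/top0.png',160,180,160,75,5,'pics/c_rack.png')
crop('pics/top0.png',370,195,110,90,7,'pics/c_case.png')
crop('pics/side0.png',280,160,110,110,5,'pics/c_rack_s.png')
crop('pics/side0.png',270,290,140,115,5,'pics/c_case_s.png')
E
```

```text
top [ 0.36229653 -0.0220464   1.13431762]
side [ 0.48212725 -0.82050234  0.65714154]
```

View pics/c_rack.png

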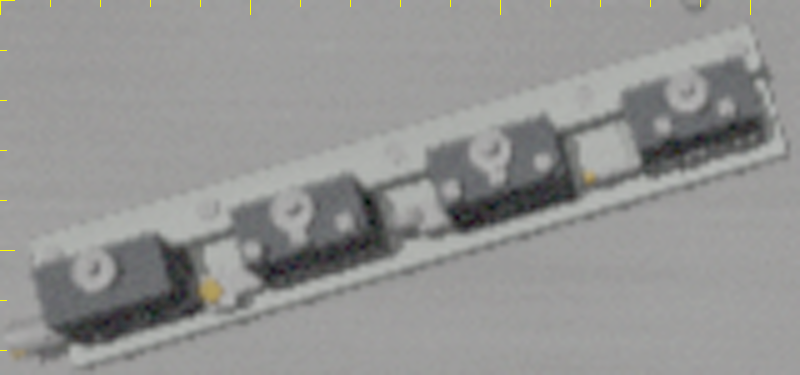

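View pics/c_case.png

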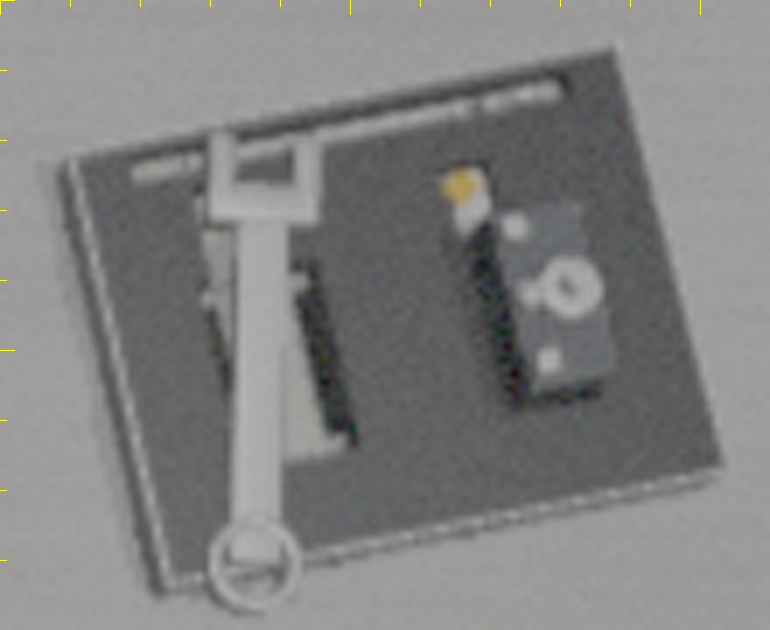

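View pics/c_rack_s.png

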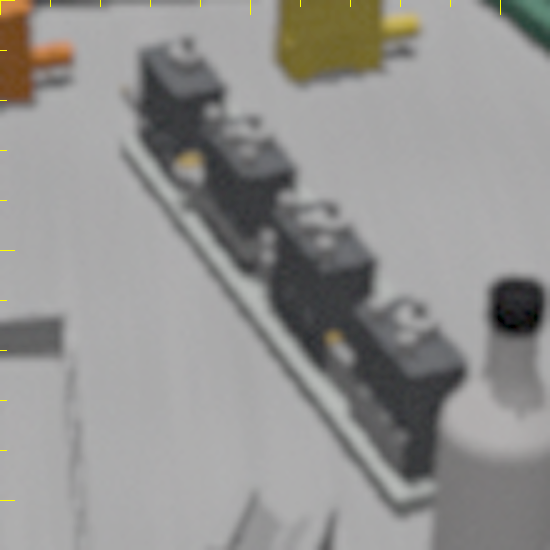

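View pics/c_case_s.png

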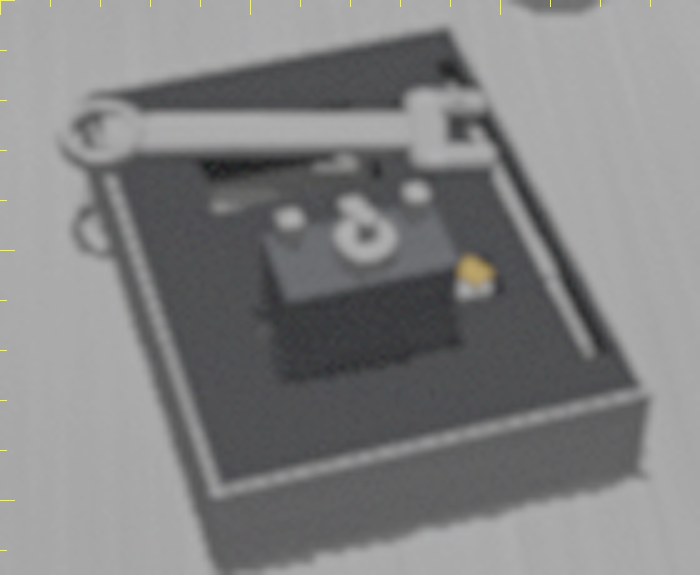

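```bash
python3 - <<'E'
from h import *
im=cv2.imread('pics/top0.png')
g=im.astype(int).mean(2)
# wrench: columns per row
for r in (228,236,244,252,260,266):
    print(r,g[r,396:420].astype(int))
o=np.array([370,195])
P=lambda x,y,z:plane('top',o+np.array([x,y])/7.,z)
a=P(265,135,.048); b=P(256,610,.048)
print('wrench ends',a,b,'len',np.linalg.norm(a-b),'mid',(a+b)/2)
a=P(263,230,.047); b=P(256,515,.047); d=a-b; print('shaft ang',np.degrees(np.arctan2(d[1],d[0])))
c=[P(*q,.04) for q in((65,160),(615,50),(722,465),(165,588))]
for i in range(4):
    e=c[(i+1)%4]-c[i]; print('case edge',np.linalg.norm(e),np.degrees(np.arctan2(e[1],e[0])))
print('case ctr',sum(c)/4)
crop('pics/top0.png',245,255,115,70,7,'pics/c_tray.png')
crop('pics/top0.png',155,215,60,50,12,'pics/c_bor.png')
crop('pics/side0.png',235,215,75,80,9,'pics/c_tray_s.png')
E
```

```text
228 [ 48  50  61  95  98  86  87  80 118 126 128 126 128 124 117  62  48  47
  47  45  50  45  49  47]
236 [ 50  54  40  62  73  81  85  66 121 129 127 129 126 125 118  97  73  52
  20  23  36  46  48  45]
244 [ 53  54  56  50  36  32  57  73 128 132 133 129 127 125 115 112  97  59
  18  20  19  21  40  48]
252 [ 53  56  54  54  56  52  46  90 138 137 132 129 127 122 103 114 116 114
  93  56  27  21  17  28]
260 [ 58  57  54  57  54  56  56 104 133 133 131 132 126 122  92  94  87  84
  72  76  66  64  57  54]
266 [ 59  58  53  58  55  54  59 112 135 135 132 131 125 119  71  54  58  54
  51  52  52  56  56  55]
wrench ends [ 0.61957186 -0.19719752  0.048     ] [ 0.46148757 -0.19190205  0.048     ] len 0.15817295064273904 mid [ 0.54052972 -0.19454979  0.048     ]
shaft ang -2.230935402393502
case edge 0.18855971375077812 -77.72109014691873
case edge 0.1431618240858317 -167.8581114519998
case edge 0.18743934928377295 103.34253987184978
case edge 0.14664304874396608 12.595506095844476
case ctr [ 0.56134379 -0.23928136  0.04      ]
```

View pics/c_tray.png

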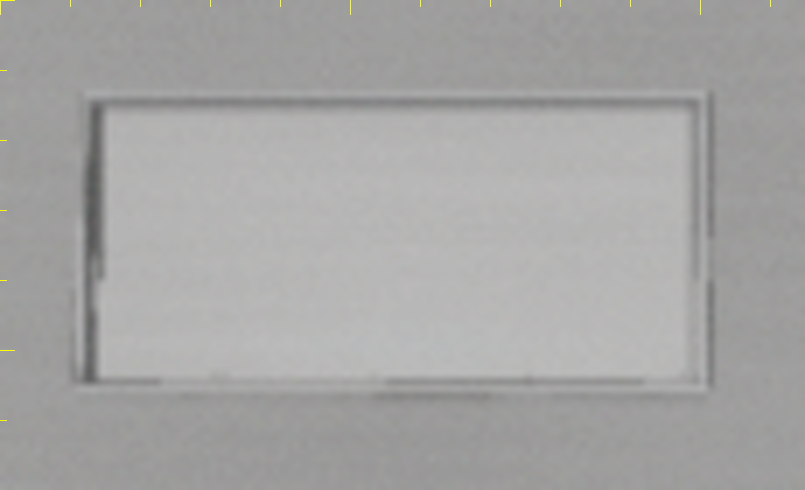

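View pics/c_bor.png

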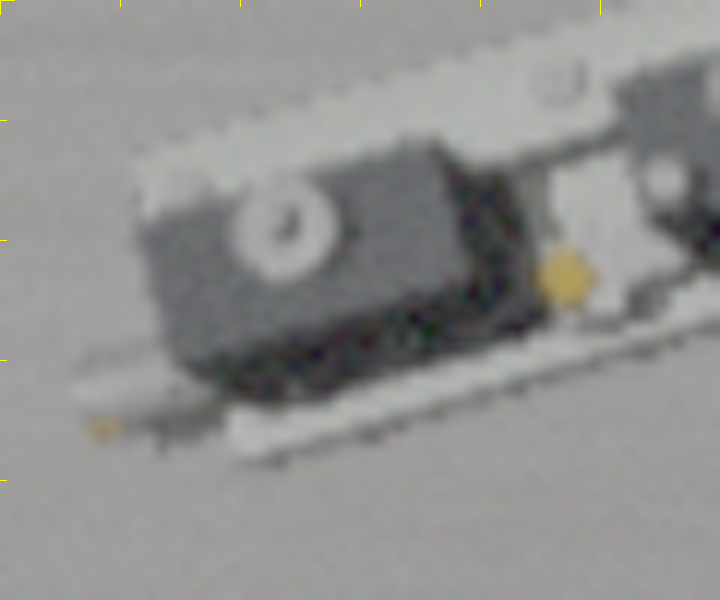

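View pics/c_tray_s.png

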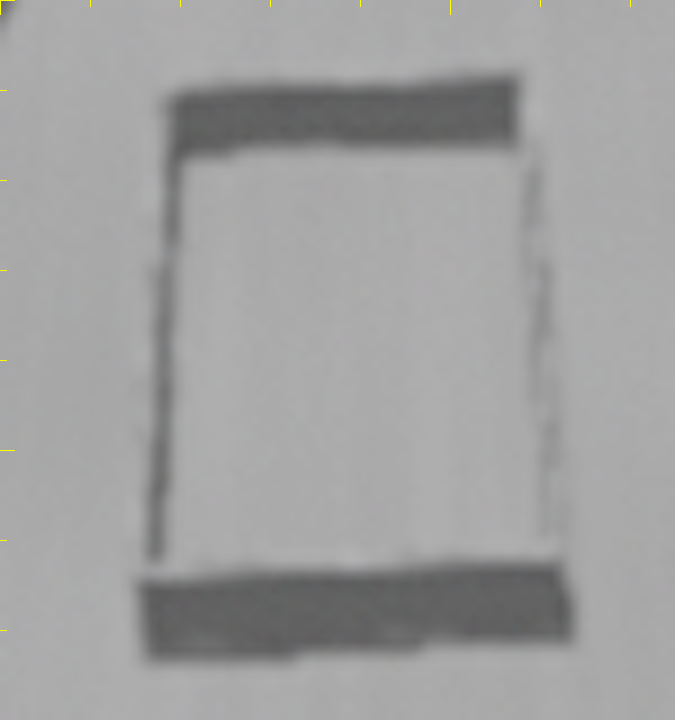

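```bash
python3 - <<'E'
from h import *
T=lambda x,y,z:plane('top',np.array([245,255])+np.array([x,y])/7.-0.0,z)
c=[T(*q,.026) for q in((83,92),(710,92),(710,391),(78,391))]
for i in range(4):
    e=c[(i+1)%4]-c[i]; print('tray edge',np.linalg.norm(e),np.degrees(np.arctan2(e[1],e[0])))
print('tray ctr',sum(c)/4)
S=lambda x,y,z:plane('side',np.array([235,215])+np.array([x,y])/9.,z)
c=[S(*q,.026) for q in((170,92),(517,80),(562,565),(140,582))]
print('tray ctr side',sum(c)/4,[np.linalg.norm(c[i]-c[i-1]) for i in range(4)])
# wrench side
S=lambda x,y,z:plane('side',np.array([270,290])+np.array([x,y])/5.,z)
a=S(61,133,.048); b=S(492,128,.048); print('wr side',(a+b)/2,np.linalg.norm(a-b))
a=S(150,130,.047); b=S(400,132,.047);d=b-a;print(np.degrees(np.arctan2(d[1],d[0])),(a+b)/2)
c=[S(*q,.04) for q in((95,98),(450,30),(645,398),(215,492))]
print('case side',sum(c)/4,[np.linalg.norm(c[i]-c[i-1]) for i in range(4)])
# boring block top
B=lambda x,y,z:plane('top',np.array([155,215])+np.array([x,y])/12.,z)
c=[B(*q,.072) for q in((145,220),(430,145),(465,270),(180,355))]
for i in range(4):
    e=c[(i+1)%4]-c[i]; print('blk edge',np.linalg.norm(e),np.degrees(np.arctan2(e[1],e[0])))
print('blk ctr',sum(c)/4)
N=lambda x,y,z:plane('top',np.array([160,180])+np.array([x,y])/5.,z)
n=[N(*q,.088) for q in((94,270),(292,213),(490,152),(686,93))]
print('nuts',n); e=n[3]-n[0]; print(np.linalg.norm(e),np.degrees(np.arctan2(e[1],e[0])))
E
```

```text
tray edge 0.20999499066296706 -89.13321010409628
tray edge 0.09868802003870361 -179.5556403450654
tray edge 0.20831760105944516 91.00014319350765
tray edge 0.0991747405621001 1.4158417985198681
tray ctr [0.44293143 0.04818978 0.026     ]
tray ctr side [0.44482302 0.04237633 0.026     ] [np.float64(0.20576868011974306), np.float64(0.093606364320818), np.float64(0.20612371061098353), np.float64(0.09723931175118068)]
wr side [ 0.54269852 -0.19864725  0.048     ] 0.15761418471055966
-3.8516095269101225 [ 0.54204791 -0.1978467   0.047     ]
case side [ 0.56432852 -0.24473762  0.04      ] [np.float64(0.18350399199375486), np.float64(0.14195507906302438), np.float64(0.1859848757566335), np.float64(0.14572045794017963)]
blk edge 0.05598913747256403 -74.12943606714487
blk edge 0.025578557823190965 -161.00380837170925
blk edge 0.05617766144743246 107.77307047209993
blk edge 0.0274334519383324 18.455222397029747
blk ctr [0.55757027 0.32526487 0.072     ]
nuts [array([0.55827361, 0.32397798, 0.088     ]), array([0.5856709 , 0.23563116, 0.088     ]), array([0.61504744, 0.14697767, 0.088     ]), array([0.64362244, 0.05876902, 0.088     ])]
0.2786040518797065 -72.16092736162298
```

```bash
cat >> h.py <<'E'
def pose():
    s=ctrl.get_state(); q=s['tcp_rot']
    from scipy.spatial.transform import Rotation as Ro
    return s['eef_pos'],Ro.from_quat(q).as_matrix(),s
def to(x,y,z,psi):
    p,M,s=pose(); d=M.T@(np.array([x,y,z])-p); ps=np.arctan2(M[1,0],M[0,0])
    r=-(np.radians(psi)-ps); r=(r+np.pi)%(2*np.pi)-np.pi
    print('t %.2f p'%s['time'],p.round(4),'psi %.2f'%np.degrees(ps),'F',s['contact_force'].round(1),'op %.4f'%s['opening'])
    print('inc',d.round(4),'roll %.4f'%r,'rows %.1f'%max(np.linalg.norm(d)/.0625,abs(np.degrees(r))/10.7))
E
python3 - <<'E'
from h import *
to(.5415,-.1965,.23,177)
E
```

```text
t 0.10 p [0.2803 0.6134 0.2301] psi 155.43 F [ 0.3 -0.1  0.4] op 0.9988
inc [-0.5743 -0.6279  0.0012] roll -0.3765 rows 13.6
```

Emit:
play_rows(
  increments="-0.574 -0.628 0 -0.3765; -0.574 -0.628 0 -0.3765; -0.574 -0.628 0 -0.3765; -0.574 -0.628 0 -0.3765; -0.574 -0.628 0 -0.3765",
  gripper=0.045,
  newtons=40,
)

```text
time: 0.72
eef_pos: [0.3764, 0.3147, 0.231]
tcp_rot: [0.026, 1.0, -0.0, -0.0]
contact_force: [1.0, -0.6, 0.9]
opening: 0.523
```

```bash
python3 - <<'E'
from h import *
to(.5415,-.1965,.20,177)
E
```

```text
t 0.72 p [0.3764 0.3147 0.231 ] psi 177.03 F [ 1.  -0.6  0.9] op 0.5235
inc [-0.1913 -0.5019  0.0311] roll 0.0006 rows 8.6
```

Emit:
play_rows(
  increments="-0.191 -0.502 0 0; -0.191 -0.502 0 0; -0.191 -0.502 0 0; -0.191 -0.502 0 0; -0.191 -0.502 0 0",
)

```text
time: 1.35
eef_pos: [0.4721, 0.0172, 0.2311]
tcp_rot: [0.026, 1.0, 0.0, 0.0]
contact_force: [0.6, 0.6, -0.9]
opening: 0.533
```

```bash
python3 - <<'E'
from h import *
to(.5415,-.1965,.12,177)
E
```

```text
t 1.35 p [0.4721 0.0172 0.2311] psi 176.99 F [ 0.6  0.6 -0.9] op 0.5327
inc [-0.0805 -0.2098  0.1111] roll -0.0001 rows 4.0
```

Emit:
play_rows(
  increments="-0.0805 -0.21 0.02 0; -0.0805 -0.21 0.02 0; -0.0805 -0.21 0.02 0; -0.0805 -0.21 0.06 0; -0.0805 -0.21 0.12 0",
)

```text
time: 1.98
eef_pos: [0.5434, -0.1987, 0.1119]
tcp_rot: [0.028, 1.0, -0.002, 0.003]
contact_force: [-0.3, -0.2, -0.7]
opening: 0.531
```

Emit:
play_rows(
  increments="0 0 0.02 0; 0 0 0.02 0",
)

```text
time: 2.22
eef_pos: [0.5405, -0.1938, 0.09]
tcp_rot: [0.026, 1.0, 0.001, -0.002]
contact_force: [-0.6, -0.0, 0.4]
opening: 0.529
```

```bash
python3 - <<'E'
from h import *
to(.5415,-.1965,.07,177)
for n in ("side","top"):
    im=ctrl.read_camera(n); cv2.imwrite(f"pics/{n}1.png",im[:,:,::-1])
p=pose()[0]
print(proj('top',p),proj('side',p))
crop('pics/top1.png',360,190,120,100,6,'pics/c1t.png')
crop('pics/side1.png',240,230,160,120,5,'pics/c1s.png')
E
```

```text
t 2.23 p [ 0.5405 -0.1938  0.09  ] psi 177.04 F [-0.6 -0.   0.4] op 0.5294
inc [-0.0012 -0.0026  0.02  ] roll 0.0006 rows 0.3
[410.64745426 243.396438  ] [325.86160447 296.02910089]
```

View pics/c1t.png

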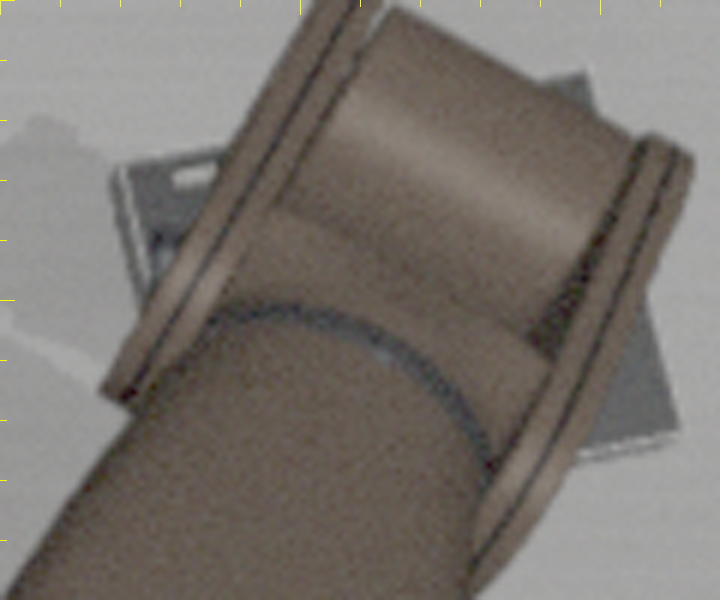

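View pics/c1s.png

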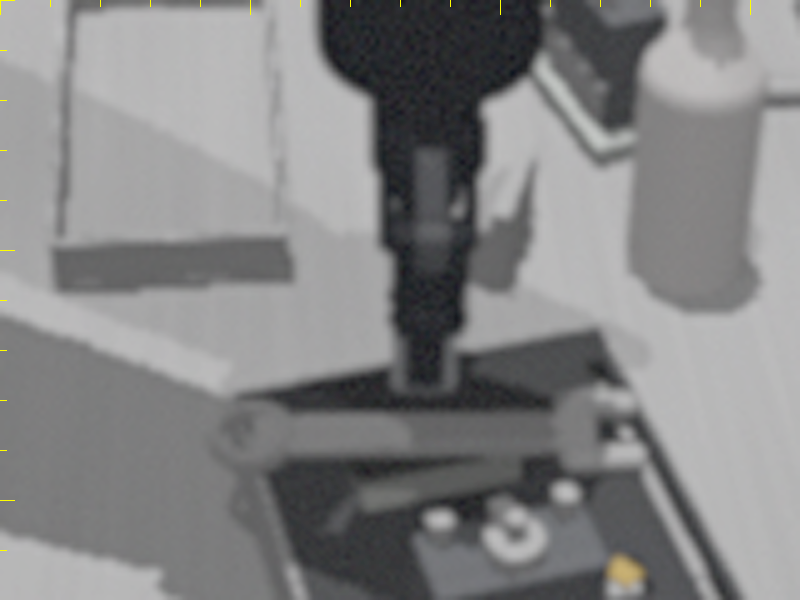

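Emit:
play_rows(
  increments="-0.001 -0.001 0.02 0; -0.001 -0.001 0.035 0; -0.001 -0.001 0.046 0; -0.001 -0.001 0.046 0; -0.001 -0.001 0.046 0",
  gripper=0.03,
)

```text
time: 2.95
eef_pos: [0.5427, -0.196, 0.0455]
tcp_rot: [0.026, 1.0, -0.0, 0.0]
contact_force: [-0.7, -0.3, -0.0]
opening: 0.352
```

```bash
python3 - <<'E'
from h import *
to(.5415,-.1965,.042,177)
for n in ("side",):
    im=ctrl.read_camera(n); cv2.imwrite(f"pics/{n}2.png",im[:,:,::-1])
crop('pics/side2.png',270,270,120,90,6,'pics/c2s.png')
E
```

```text
t 2.95 p [ 0.5427 -0.196   0.0455] psi 177.00 F [-0.7 -0.3 -0. ] op 0.3524
inc [ 0.0012 -0.0006  0.0035] roll 0.0001 rows 0.1
```

View pics/c2s.png

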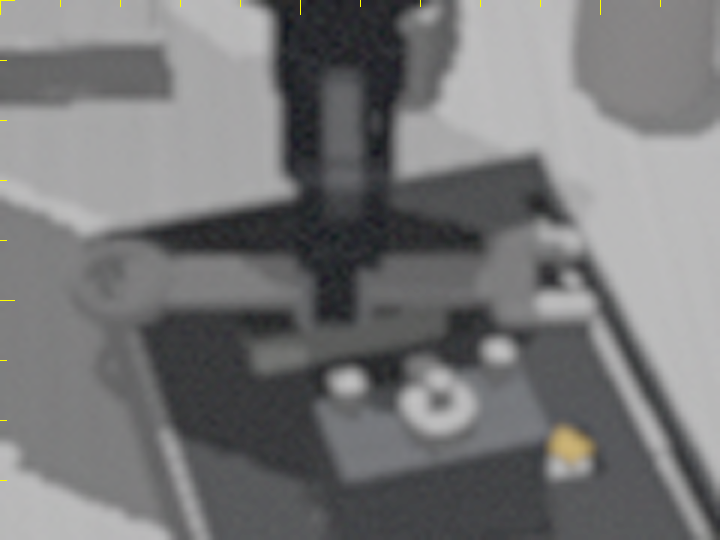

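Emit:
play_rows(
  increments="0 0 0.004 0; 0 0 0.004 0; 0 0 0.004 0; 0 0 0.004 0; 0 0 0.004 0",
  gripper=0.021,
)

```text
time: 3.62
eef_pos: [0.5425, -0.1959, 0.0414]
tcp_rot: [0.026, 1.0, -0.0, 0.0]
contact_force: [0.6, -0.0, 0.7]
opening: 0.248
```

```bash
python3 - <<'E'
from h import *
to(.5415,-.1965,.042,177)
E
```

```text
t 3.62 p [ 0.5425 -0.1959  0.0414] psi 177.01 F [ 0.6 -0.   0.7] op 0.2476
inc [ 0.001  -0.0007 -0.0006] roll 0.0001 rows 0.0
```

Emit:
play_rows(
  increments="0 0 0.001 0; 0 0 0.0015 0; 0 0 0.0015 0",
)

```text
time: 4.0
eef_pos: [0.5425, -0.1959, 0.0401]
tcp_rot: [0.026, 1.0, 0.0, -0.0]
contact_force: [-1.1, 0.1, 3.6]
opening: 0.246
```

Emit:
play_rows(
  increments="0 0 0 0; 0 0 0 0; 0 0 0 0; 0 0 0 0",
  gripper=0.0,
  newtons=50,
)

```text
time: 4.5
eef_pos: [0.5428, -0.1957, 0.0404]
tcp_rot: [0.026, 1.0, 0.0, 0.0]
contact_force: [-0.9, 1.6, 5.7]
opening: 0.178
```

Emit:
play_rows(
  increments="0 0 -0.005 0; 0 0 -0.03 0; 0 0 -0.07 0; 0 0 -0.12 0; 0 0 -0.12 0",
)

```text
time: 5.12
eef_pos: [0.5451, -0.1975, 0.1648]
tcp_rot: [0.026, 1.0, -0.003, 0.004]
contact_force: [-0.4, -0.2, -1.5]
opening: 0.18
```

```bash
python3 - <<'E'
from h import *
to(.444,.046,.16,90)
for n in ("side",):
    im=ctrl.read_camera(n); cv2.imwrite(f"pics/{n}3.png",im[:,:,::-1])
crop('pics/side3.png',220,190,200,150,4,'pics/c3s.png')
E
```

```text
t 5.12 p [ 0.5451 -0.1975  0.1648] psi 177.00 F [-0.4 -0.2 -1.5] op 0.1801
inc [0.1137 0.2379 0.0026] roll 1.5185 rows 8.1
```

View pics/c3s.png

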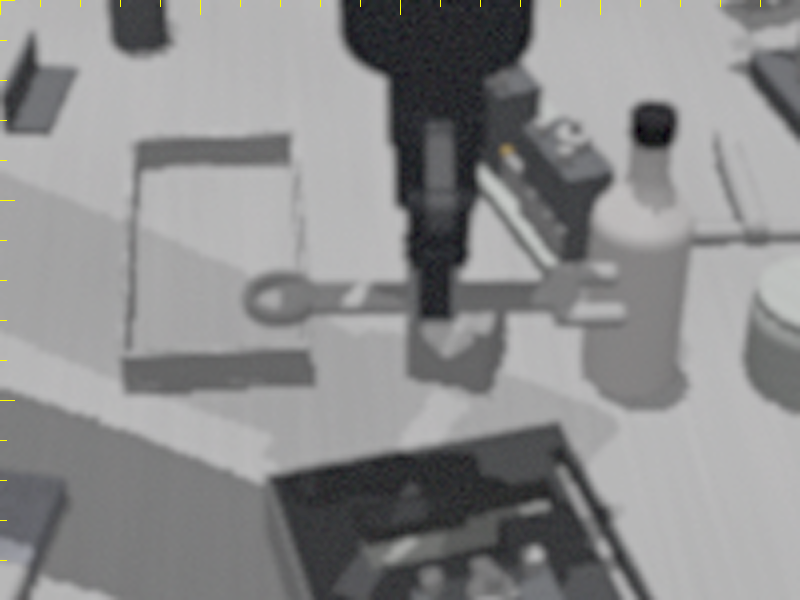

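Emit:
play_rows(
  increments="0.05 0 -0.03 0.18; 0.1 0 -0.06 0.36; 0.114 0.05 -0.06 0.54; 0.114 0.1 -0.06 0.72; 0.114 0.16 -0.06 0.9",
)

```text
time: 5.8
eef_pos: [0.4356, -0.0378, 0.2175]
tcp_rot: [0.449, 0.893, -0.0, -0.002]
contact_force: [1.4, 0.2, -1.1]
opening: 0.175
```

```bash
python3 - <<'E'
from h import *
to(.444,.047,.10,90)
print(plane('top',(346,198),0.01),plane('top',(348,158),0.05))
E
```

```text
t 5.80 p [ 0.4356 -0.0378  0.2175] psi 126.58 F [ 1.4  0.2 -1.1] op 0.1748
inc [0.0628 0.0575 0.1176] roll 0.6384 rows 3.4
[ 0.66743038 -0.05410952  0.01      ] [ 0.7550538  -0.05695104  0.05      ]
```

Emit:
play_rows(
  increments="0.06 0.057 0.03 0.2; 0.063 0.0575 0.05 0.4; 0.063 0.0575 0.09 0.62; 0.063 0.0575 0.118 0.62; 0.063 0.0575 0.118 0.62",
)

```text
time: 6.42
eef_pos: [0.4412, 0.0464, 0.0974]
tcp_rot: [0.697, 0.717, -0.003, -0.004]
contact_force: [0.1, -0.8, -1.2]
opening: 0.176
```

```bash
python3 - <<'E'
from h import *
to(.444,.047,.03,91)
for n in ("side",'top'):
    im=ctrl.read_camera(n); cv2.imwrite(f"pics/{n}4.png",im[:,:,::-1])
crop('pics/side4.png',220,180,150,120,5,'pics/c4s.png')
crop('pics/top4.png',240,210,150,120,5,'pics/c4t.png')
E
```

```text
t 6.42 p [0.4412 0.0464 0.0974] psi 91.55 F [ 0.1 -0.8 -1.2] op 0.1759
inc [0.0005 0.0035 0.0674] roll 0.0096 rows 1.1
```

View pics/c4s.png

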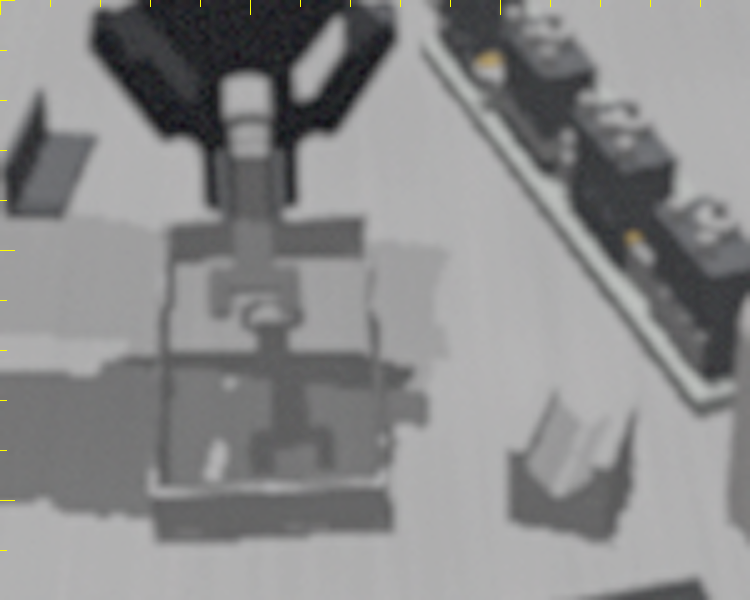

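View pics/c4t.png

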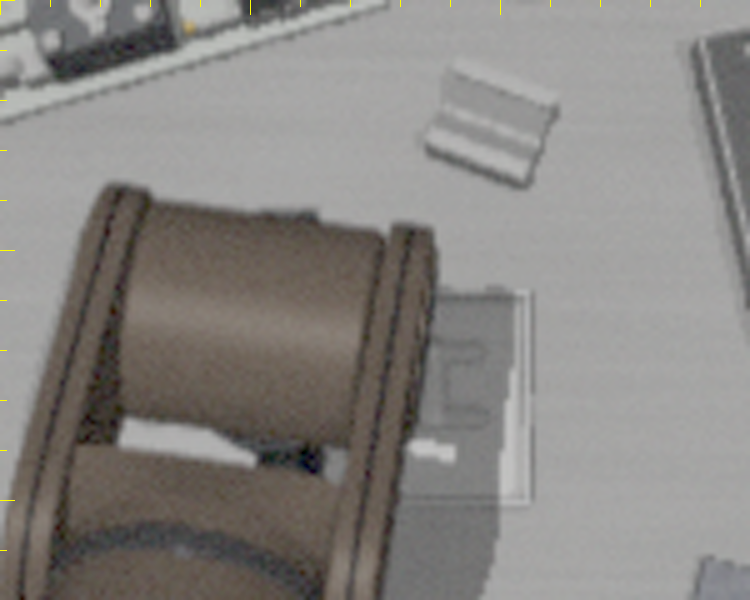

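Emit:
play_rows(
  increments="0.0005 0.003 0.03 0.01; 0.0005 0.003 0.06 0.01; 0.0005 0.003 0.085 0.01; 0.0005 0.003 0.091 0.01; 0.0005 0.003 0.091 0.01",
)

```text
time: 7.15
eef_pos: [0.449, 0.0462, 0.0118]
tcp_rot: [0.701, 0.713, 0.0, 0.001]
contact_force: [-0.9, 0.2, -0.8]
opening: 0.182
```

```bash
python3 - <<'E'
from h import *
to(.444,.047,.0045,91)
E
```

```text
t 7.15 p [0.449  0.0462 0.0118] psi 90.91 F [-0.9  0.2 -0.8] op 0.1818
inc [ 0.0009 -0.005   0.0073] roll -0.0016 rows 0.1
```

Emit:
play_rows(
  increments="0 -0.003 0.003 0; 0 -0.003 0.006 0; 0 -0.003 0.0075 0; 0 -0.003 0.0075 0",
)

```text
time: 7.65
eef_pos: [0.4452, 0.0464, 0.0035]
tcp_rot: [0.702, 0.713, 0.0, 0.0]
contact_force: [0.2, 0.9, -0.8]
opening: 0.173
```

Emit:
play_rows(
  increments="0 0 0.0008 0; 0 0 0.0008 0; 0 0 0.0008 0",
)

```text
time: 8.02
eef_pos: [0.4453, 0.0464, 0.0034]
tcp_rot: [0.701, 0.713, -0.0, -0.0]
contact_force: [-2.3, -0.2, 7.0]
opening: 0.176
```

Contact. Release slowly, then lift.

Emit:
play_rows(
  increments="0 0 0 0; 0 0 0 0; 0 0 0 0; 0 0 -0.002 0; 0 0 -0.002 0",
  gripper=0.04,
)

```text
time: 8.65
eef_pos: [0.4452, 0.0463, 0.0047]
tcp_rot: [0.702, 0.713, 0.0, 0.0]
contact_force: [0.7, -0.3, -0.2]
opening: 0.471
```

Emit:
play_rows(
  increments="0 0 -0.03 0; 0 0 -0.08 0; 0 0 -0.14 0; 0 0 -0.17 0; 0 0 -0.17 0",
)

```text
time: 9.28
eef_pos: [0.447, 0.0462, 0.1776]
tcp_rot: [0.701, 0.713, 0.002, 0.003]
contact_force: [-0.2, 0.5, -0.3]
opening: 0.467
```

```bash
python3 - <<'E'
from h import *
to(.47,.30,.17,107)
for n in ("side",):
    im=ctrl.read_camera(n); cv2.imwrite(f"pics/{n}5.png",im[:,:,::-1])
crop('pics/side5.png',220,160,170,140,4,'pics/c5s.png')
E
```

```text
t 9.28 p [0.447  0.0462 0.1776] psi 90.91 F [-0.2  0.5 -0.3] op 0.4671
inc [0.2534 0.027  0.0076] roll -0.2809 rows 4.1
```

View pics/c5s.png

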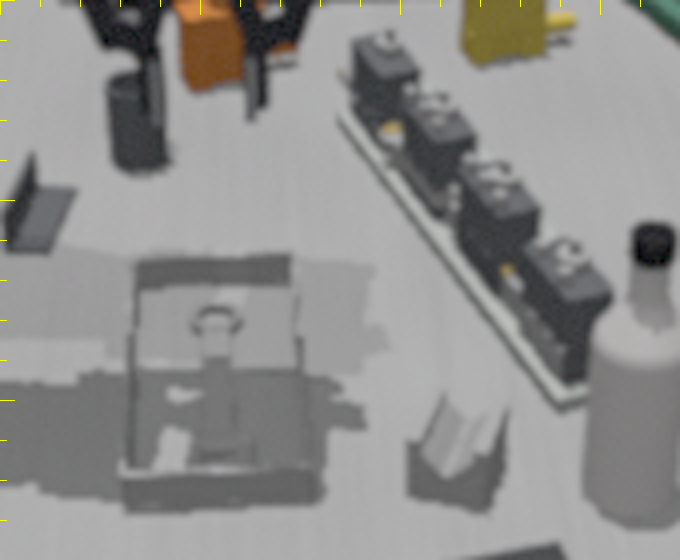

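```bash
python3 - <<'E'
from h import *
to(.35,.50,.18,107.5)
E
```

```text
t 9.32 p [0.4455 0.0463 0.1752] psi 90.90 F [ 0.6  0.9 -0.8] op 0.4706
inc [ 0.4551 -0.0883 -0.0051] roll -0.2897 rows 7.4
```

Emit:
play_rows(
  increments="0.455 -0.088 0 -0.29; 0.455 -0.088 0 -0.29; 0.455 -0.088 0 -0.29; 0.455 -0.088 0 -0.29; 0.455 -0.088 0 -0.29",
  gripper=0.06,
)

```text
time: 9.95
eef_pos: [0.3789, 0.3534, 0.1717]
tcp_rot: [0.591, 0.807, -0.002, -0.001]
contact_force: [0.9, -0.3, 0.3]
opening: 0.704
```

```bash
python3 - <<'E'
from h import *
to(.35,.50,.18,107.5)
E
```

```text
t 9.95 p [0.3789 0.3534 0.1717] psi 107.52 F [ 0.9 -0.3  0.3] op 0.7044
inc [ 0.1485  0.0165 -0.0086] roll 0.0004 rows 2.4
```

Emit:
play_rows(
  increments="0.148 0.016 0 0; 0.148 0.016 0 0; 0.148 0.016 0 0",
)

```text
time: 10.32
eef_pos: [0.3493, 0.4999, 0.1709]
tcp_rot: [0.59, 0.807, -0.002, -0.001]
contact_force: [-0.0, -0.7, 1.3]
opening: 0.702
```

```bash
python3 - <<'E'
from h import *
for n in ("side","top"):
    im=ctrl.read_camera(n); cv2.imwrite(f"pics/{n}6.png",im[:,:,::-1])
def crop2(src,x0,y0,w,h,s,out):
    crop(src,x0,y0,w,h,s,out)
crop('pics/top6.png',370,195,110,90,7,'pics/c6case.png')
crop('pics/top6.png',245,255,115,70,7,'pics/c6tray.png')
crop('pics/top6.png',150,200,80,65,10,'pics/c6rack.png')
crop('pics/side6.png',280,290,140,115,5,'pics/c6cs.png')
E
```

```text
(no output)
```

View pics/top6.png

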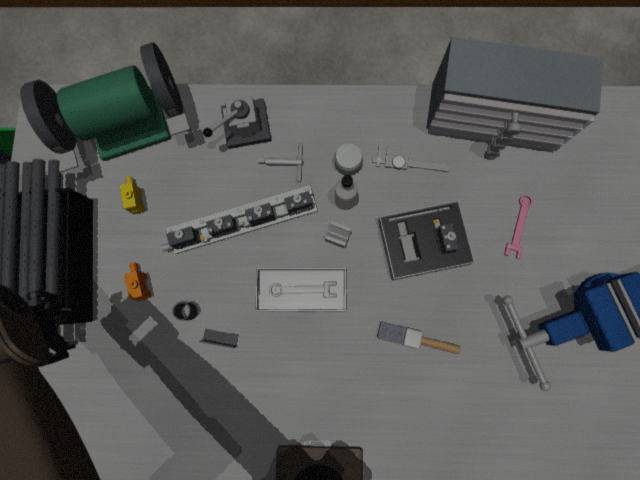

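View pics/c6case.png

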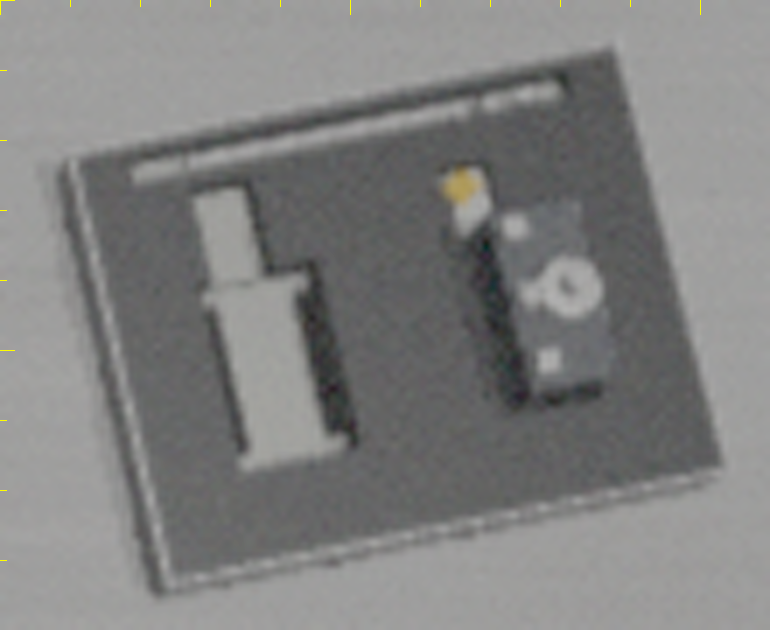

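View pics/c6tray.png

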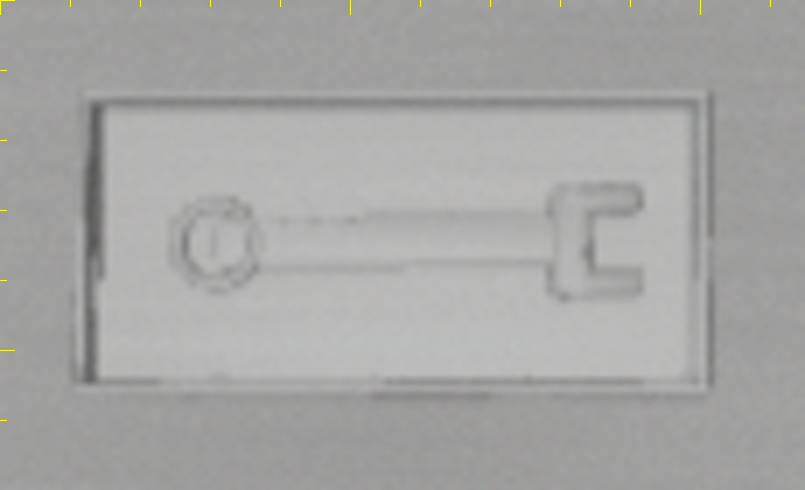

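View pics/c6cs.png

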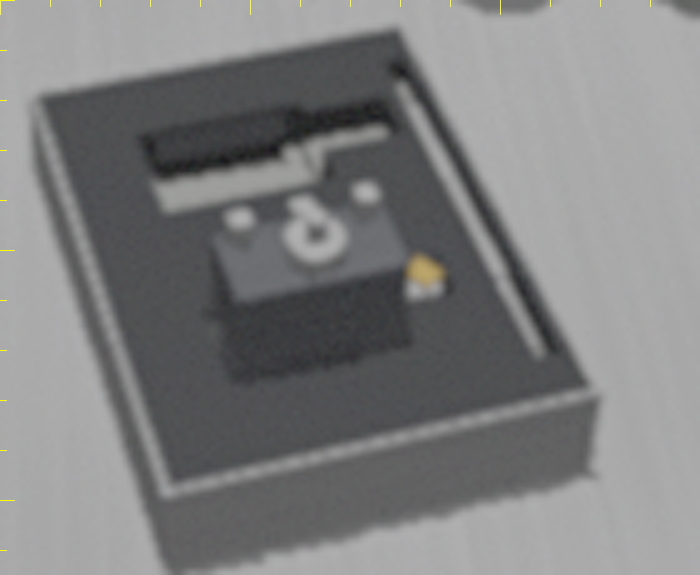

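```bash
cat > prof.py <<'E'
from h import *
from scipy.ndimage import map_coordinates
def prof(img,n,p0,p1,z,N,width=0,W=1):
    """profile from p0 to p1 (world xy at z), averaged over W parallel lines +-width/2"""
    g=img.astype(float).mean(2); p0=np.array(p0);p1=np.array(p1); d=(p1-p0)/np.linalg.norm(p1-p0); nrm=np.array([-d[1],d[0]])
    out=0
    for w in np.linspace(-width/2,width/2,W):
        q=np.array([proj(n,[*(p0+(p1-p0)*s+nrm*w),z]) for s in np.linspace(0,1,N)])
        out=out+map_coordinates(g,[q[:,1],q[:,0]],order=1)
    return out/W
E
python3 - <<'E'
from prof import *
im=cv2.imread('pics/top6.png')
c=np.array([.5614,-.2393]); a=np.radians(12.5); Y=np.array([np.cos(a),np.sin(a)]); X=np.array([np.sin(a),-np.cos(a)])
L=lambda x,y:c+X*x+Y*y
# x profiles across pocket at several y
for y in (-.035,-.02,-.01,0,.008):
    v=prof(im,'top',L(-.075,y),L(-.01,y),.04,66,.004,3); print('y',y,'x from -75:',v.astype(int))
for x in (-.052,-.047,-.042,-.037,-.032,-.028):
    v=prof(im,'top',L(x,-.06),L(x,.07),.04,131,.002,3); print('x',x,'y from -60:',v.astype(int))
E
```

```text
y -0.035 x from -75: [ 58  59  58  58  58  58  57  57  56  57  57  58  59  63  66  67  76  86
  96 108 116 117 118 117 117 116 115 115 116 117 117 117 117 117 117 117
 116 116 115 115 115 113 103  92  81  71  63  61  56  46  36  28  22  26
  37  46  49  50  53  54  54  54  54  53  53  53]
y -0.02 x from -75: [ 55  55  56  55  55  55  55  56  56  55  55  54  52  48  42  37  38  52
  70  89 106 115 117 118 118 118 118 119 119 118 118 118 118 117 116 117
 118 118 117 116 111 102  90  69  47  33  24  20  19  18  19  20  22  27
  34  42  50  53  53  53  52  52  52  53  53  53]
y -0.01 x from -75: [ 56  56  55  55  54  55  55  55  56  56  55  54  52  48  41  37  38  55
  75  93 107 115 116 117 117 116 116 117 117 117 117 117 118 118 117 116
 116 116 116 115 110 102  90  69  47  32  25  21  20  20  21  23  27  30
  35  42  49  51  52  52  52  53  53  52  51  50]
y 0 x from -75: [ 54  54  54  55  55  54  54  54  54  53  52  51  49  46  40  37  39  53
  70  89 105 114 116 116 116 116 117 117 117 116 116 116 116 115 116 116
 117 117 116 114 110 103  93  73  52  36  27  23  22  22  22  23  25  
[... 2948 characters left out ...]
  51  50  50  50  49  50  49  48  47  47  47  47  48  49  48  48  49
  49  50  50  50  51  48  44  43  46  48  50  52  60  71  83  98 112 112
 101  87  67  47  43]Traceback (most recent call last):
  File "<stdin>", line 9, in <module>
  File "prof.py", line 8, in prof
    q=np.array([proj(n,[*(p0+(p1-p0)*s+nrm*w),z]) for s in np.linspace(0,1,N)])
                ~~~~^^^^^^^^^^^^^^^^^^^^^^^^^^^^^
  File "h.py", line 11, in proj
    K,R,t=cam(n); q=K@(R@np.array(p,float)+t); return q[:2]/q[2]
          ~~~^^^
  File "h.py", line 4, in cam
    m=ctrl.camera_model(n); R=cv2.Rodrigues(np.array(m['rvec']))[0]; t=np.array(m['tvec']).reshape(3)
ValueError: time passes only in moves, steps and waits
```

```bash
python3 - <<'E'
s=open('h.py').read()
s=s.replace("""    m=ctrl.camera_model(n);""","""    m=CM[n];""")
s=s.replace("def cam(n):","CM={n:ctrl.camera_model(n) for n in('top','side')}\ndef cam(n):",1)
open('h.py','w').write(s)
E
python3 - <<'E'
from prof import *
im=cv2.imread('pics/top6.png')
# wrench bias
c=np.array([.445,.0463])
for y in (-.03,-.01,.01,.03):
    v=prof(im,'top',c+[-.02,y],c+[.02,y],.0105,41,.012,7); print('wr shaft y',y,v.astype(int))
v=prof(im,'top',c+[0,-.1],c+[0,-.06],.011,41,.03,7); print('fork end from -100:',v.astype(int))
for dx in(-.014,.014):
    v=prof(im,'top',c+[dx,-.1],c+[dx,-.04],.011,61,.004,3); print('fork tine from -100:',v.astype(int))
v=prof(im,'top',c+[0,.06],c+[0,.1],.011,41,.006,5); print('ring end from 60:',v.astype(int))
# block
c=np.array([.5576,.3253]); a=np.radians(107.8); Y=np.array([np.cos(a),np.sin(a)]); X=np.array([np.sin(a),-np.cos(a)])
for y in(-.02,-.01,0,.01,.02):
    v=prof(im,'top',c+Y*y-X*.03,c+Y*y+X*.03,.072,61,.004,3); print('blk x from -30, y',y,v.astype(int))
for x in(-.01,-.005,0,.005,.01):
    v=prof(im,'top',c+X*x-Y*.045,c+X*x+Y*.045,.072,91,.003,3); print('blk y from -45, x',x,v.astype(int))
E
```

```text
wr shaft y -0.03 [149 149 149 149 149 149 149 149 148 146 143 140 135 130 134 142 148 148
 149 147 145 143 141 139 138 136 134 133 131 131 132 138 144 146 147 148
 149 149 149 149 149]
wr shaft y -0.01 [150 150 150 149 149 150 150 149 148 146 143 140 136 133 139 146 149 150
 149 148 146 144 142 141 139 137 134 131 130 130 133 139 145 147 148 149
 149 150 150 150 149]
wr shaft y 0.01 [150 150 149 149 149 149 148 146 143 137 130 131 135 140 144 149 150 151
 150 148 146 145 143 141 139 136 133 131 132 133 137 142 146 147 148 149
 150 149 149 149 149]
wr shaft y 0.03 [150 149 149 148 148 148 146 144 140 135 130 134 138 142 146 149 149 150
 149 147 146 145 144 142 140 137 134 135 141 146 146 146 147 147 148 148
 148 148 149 148 148]
fork end from -100: [126 122 111 109 118 127 135 143 146 147 147 147 147 147 148 147 147 147
 146 145 138 131 129 129 129 129 129 129 129 130 130 130 131 131 131 131
 125 117 111 118 125]
fork tine from -100: [130 129 125 124 126 130 138 145 147 148 149 149 149 149 148 148 148 147
 146 143 130 118 117 119 120 120 121 122 123 123 124 124 125 126 126 127
 127 12
[... 3181 characters left out ...]
  29  40
  52  60  61  62  62  61  61  61  61  62  62  62  62  61  61  60  58  54
  51  51  60  84 107 118 125 127 126 119 101  86  87  90  97 108 117 121
 124 123 120 111  96  82  72  64  62  60  59  60  61  62  62  63  63  63
  62  63  69  79  91 104 115 117 119 120 120 120 120 120 119 119 119 119
 118]
blk y from -45, x 0.01 [133 133 133 135 137 138 137 135 133 130 126 117 103  87  70  54  49  48
  54  59  62  61  60  59  58  59  61  63  62  61  60  60  60  61  61  60
  57  56  61  71  89 108 117 121 120 112 103 105 110 114 119 123 124 124
 122 120 111  98  87  78  69  65  64  63  64  64  63  62  62  62  62  63
  63  63  64  73  86  99 108 115 117 118 118 118 118 118 118 117 118 118
 117]
```

View pics/c6rack.png

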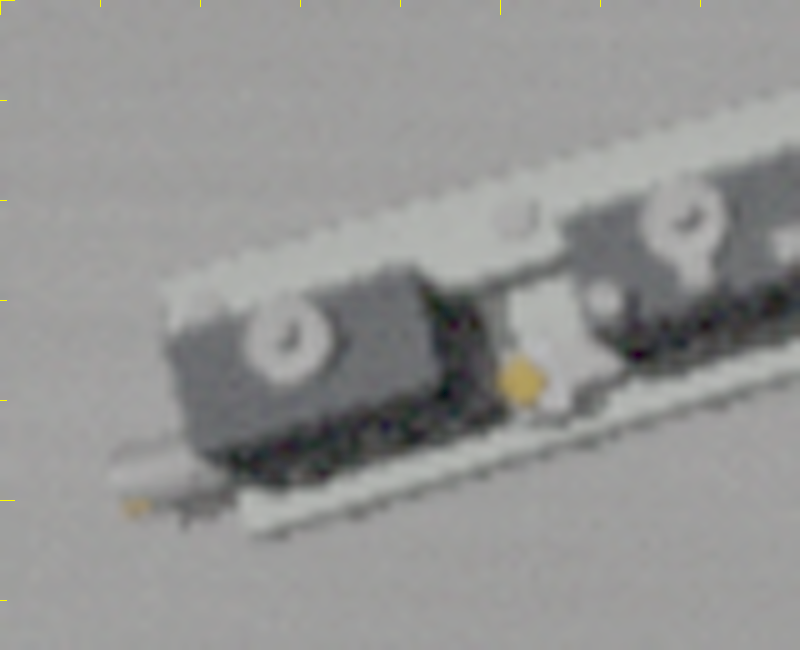

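```bash
python3 - <<'E'
from h import *
to(.5579,.3269,.14,107.8)
E
```

```text
t 10.43 p [0.3496 0.4992 0.1711] psi 107.70 F [ 1.  -0.1 -0.7] op 0.7048
inc [-0.2274  0.1462  0.0309] roll -0.0017 rows 4.4
```

Emit:
play_rows(
  increments="-0.227 0.146 0 -0.002; -0.227 0.146 0 -0.002; -0.227 0.146 0.01 -0.002; -0.227 0.146 0.02 -0.002; -0.227 0.146 0.03 -0.002",
)

```text
time: 11.05
eef_pos: [0.5609, 0.3216, 0.1424]
tcp_rot: [0.592, 0.806, -0.001, -0.0]
contact_force: [-0.7, 0.4, -0.7]
opening: 0.704
```

Emit:
play_rows(
  increments="0 0 0 0; 0 0 0 0",
)

```text
time: 11.3
eef_pos: [0.5577, 0.3263, 0.1439]
tcp_rot: [0.59, 0.807, -0.001, -0.001]
contact_force: [0.8, -0.4, 0.7]
opening: 0.705
```

```bash
python3 - <<'E'
from h import *
to(.5579,.3269,.10,107.8)
for n in ("side",):
    im=ctrl.read_camera(n); cv2.imwrite(f"pics/{n}7.png",im[:,:,::-1])
crop('pics/side7.png',270,130,110,90,7,'pics/c7s.png')
p,M,s=pose()
print(proj('side',p),proj('side',[.5579,.3269,.072]))
for sg in(-1,1): print(proj('side',p+sg*.03*M[:,1]))
E
```

```text
t 11.30 p [0.5577 0.3263 0.1439] psi 107.68 F [ 0.8 -0.4  0.7] op 0.7047
inc [0.0005 0.0004 0.0439] roll -0.0020 rows 0.7
[316.06918534 147.49328311] [315.88221999 172.40867394]
[305.32068998 149.14854696]
[326.65984284 145.86232623]
```

View pics/c7s.png

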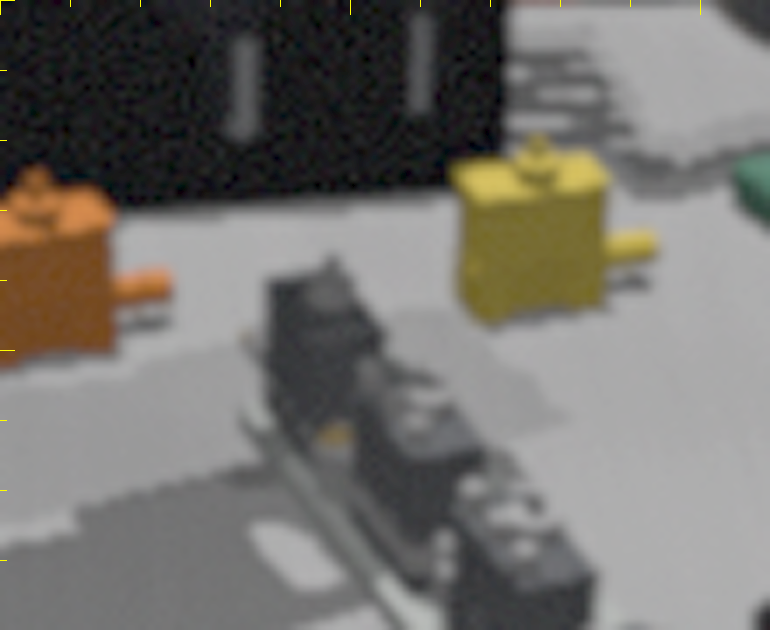

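Emit:
play_rows(
  increments="0.0005 0.0004 0.04 -0.002; 0.0005 0.0004 0.07 -0.002; 0.0005 0.0004 0.09 -0.002; 0.0005 0.0004 0.106 -0.002; 0.0005 0.0004 0.106 -0.002",
)

```text
time: 11.98
eef_pos: [0.5586, 0.3264, 0.0376]
tcp_rot: [0.589, 0.808, -0.001, -0.001]
contact_force: [-0.7, -0.7, -0.1]
opening: 0.704
```

Emit:
play_rows(
  increments="0 0 0 0; 0 0 0 0",
)

```text
time: 12.22
eef_pos: [0.5604, 0.3265, 0.04]
tcp_rot: [0.59, 0.808, 0.001, 0.001]
contact_force: [-0.7, 0.0, 0.5]
opening: 0.7
```

```bash
python3 - <<'E'
from h import *
to(.5579,.3269,.038,107.8)
for n in ("side",):
    im=ctrl.read_camera(n); cv2.imwrite(f"pics/{n}8.png",im[:,:,::-1])
crop('pics/side8.png',270,130,110,90,7,'pics/c8s.png')
E
```

```text
t 12.22 p [0.5604 0.3265 0.04  ] psi 107.74 F [-0.7  0.   0.5] op 0.7003
inc [ 0.0011 -0.0023  0.002 ] roll -0.0010 rows 0.1
```

View pics/c8s.png

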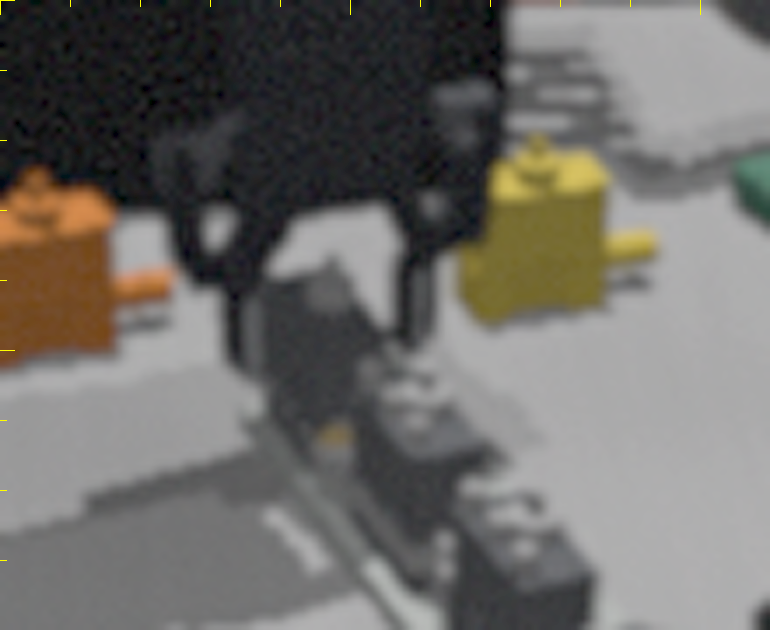

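Emit:
play_rows(
  increments="0.001 -0.0022 0.001 0; 0.001 -0.0022 0.001 0; 0.001 -0.0022 0.001 0",
  gripper=0.042,
)

```text
time: 12.65
eef_pos: [0.5569, 0.3265, 0.0376]
tcp_rot: [0.59, 0.808, -0.0, -0.0]
contact_force: [1.0, 0.8, -0.3]
opening: 0.495
```

Emit:
play_rows(
  increments="0 0 0 0; 0 0 0 0; 0 0 0 0; 0 0 0 0",
  gripper=0.02,
  newtons=40,
)

```text
time: 13.15
eef_pos: [0.5578, 0.3268, 0.038]
tcp_rot: [0.59, 0.808, 0.001, 0.001]
contact_force: [2.7, 1.1, -0.6]
opening: 0.347
```

Emit:
play_rows(
  increments="0 0 0 0; 0 0 -0.004 0; 0 0 -0.012 0; 0 0 -0.022 0; 0 0 -0.034 0",
  newtons=80,
)

```text
time: 13.78
eef_pos: [0.5535, 0.3252, 0.0681]
tcp_rot: [0.59, 0.808, -0.004, -0.003]
contact_force: [-1.2, 0.0, -6.5]
opening: 0.339
```

Emit:
play_rows(
  increments="0 0 -0.03 0; 0 0 -0.07 0; 0 0 -0.11 0; 0 0 -0.11 0",
)

```text
time: 14.28
eef_pos: [0.5582, 0.3271, 0.1852]
tcp_rot: [0.589, 0.808, 0.002, 0.002]
contact_force: [0.1, -0.4, -6.9]
opening: 0.336
```

```bash
python3 - <<'E'
from h import *
to(.46,.25,.20,107.8)
for n in ("side",):
    im=ctrl.read_camera(n); cv2.imwrite(f"pics/{n}9.png",im[:,:,::-1])
crop('pics/side9.png',270,80,120,110,6,'pics/c9s.png')
E
```

```text
t 14.28 p [0.5582 0.3271 0.1852] psi 107.76 F [ 0.1 -0.4 -6.9] op 0.3364
inc [-0.0435 -0.1169 -0.0155] roll -0.0007 rows 2.0
```

View pics/c9s.png

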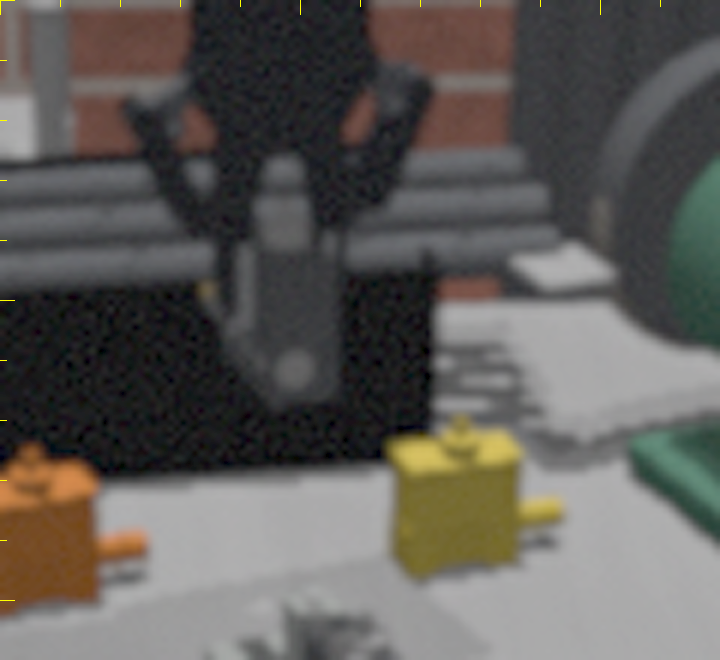

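Emit:
play_rows(
  increments="0 -0.055 -0.02 0; -0.03 -0.1 -0.025 0.18; -0.07 -0.14 -0.025 0.36; -0.115 -0.157 -0.025 0.54; -0.16 -0.17 -0.025 0.72",
)

```text
time: 14.95
eef_pos: [0.4406, 0.121, 0.2027]
tcp_rot: [0.838, 0.546, -0.003, -0.002]
contact_force: [1.3, -0.7, -6.9]
opening: 0.336
```

```bash
python3 - <<'E'
from h import *
to(.46,-.10,.2,12.4)
to(.5444,-.2,.15,12.4)
E
```

```text
t 14.95 p [0.4406 0.121  0.2027] psi 66.20 F [ 1.3 -0.7 -6.9] op 0.3358
inc [-0.1944  0.107   0.0027] roll 0.9391 rows 5.0
t 14.95 p [0.4406 0.121  0.2027] psi 66.20 F [ 1.3 -0.7 -6.9] op 0.3358
inc [-0.2516  0.2249  0.0521] roll 0.9391 rows 5.5
```

Emit:
play_rows(
  increments="-0.05 0.025 0 0.18; -0.1 0.055 0 0.36; -0.15 0.08 0 0.54; -0.194 0.107 0 0.72; -0.22 0.15 0 0.9",
)

```text
time: 15.58
eef_pos: [0.4907, -0.14, 0.2025]
tcp_rot: [0.992, 0.126, -0.003, -0.002]
contact_force: [1.7, 0.7, -6.4]
opening: 0.345
```

```bash
python3 - <<'E'
from h import *
to(.5444,-.2,.14,12.4)
E
```

```text
t 15.57 p [ 0.4907 -0.14    0.2025] psi 14.47 F [ 1.7  0.7 -6.4] op 0.3449
inc [0.0374 0.0718 0.0619] roll 0.0361 rows 1.6
```

Emit:
play_rows(
  increments="0.0375 0.072 0 0.036; 0.0375 0.072 0 0.036; 0.0375 0.072 0.03 0.036; 0.0375 0.072 0.055 0.036; 0.0375 0.072 0.06 0.036",
)

```text
time: 16.2
eef_pos: [0.5445, -0.197, 0.1402]
tcp_rot: [0.994, 0.112, -0.005, -0.004]
contact_force: [-0.1, -0.7, -7.1]
opening: 0.339
```

Emit:
play_rows(
  increments="0 0 0 0; 0 0 0 0; 0 0 0 0",
)

```text
time: 16.58
eef_pos: [0.5491, -0.1995, 0.148]
tcp_rot: [0.994, 0.112, 0.001, 0.001]
contact_force: [0.3, 0.2, -6.6]
opening: 0.338
```

```bash
python3 - <<'E'
from h import *
to(.5444,-.2,.095,12.4)
for n in ("side",'top'):
    im=ctrl.read_camera(n); cv2.imwrite(f"pics/{n}10.png",im[:,:,::-1])
crop('pics/side10.png',260,210,150,120,5,'pics/c10s.png')
crop('pics/top10.png',330,170,150,120,5,'pics/c10t.png')
E
```

```text
t 16.57 p [ 0.5491 -0.1995  0.148 ] psi 12.87 F [ 0.3  0.2 -6.6] op 0.3384
inc [-0.0048 -0.0007  0.0529] roll 0.0082 rows 0.9
```

View pics/c10s.png

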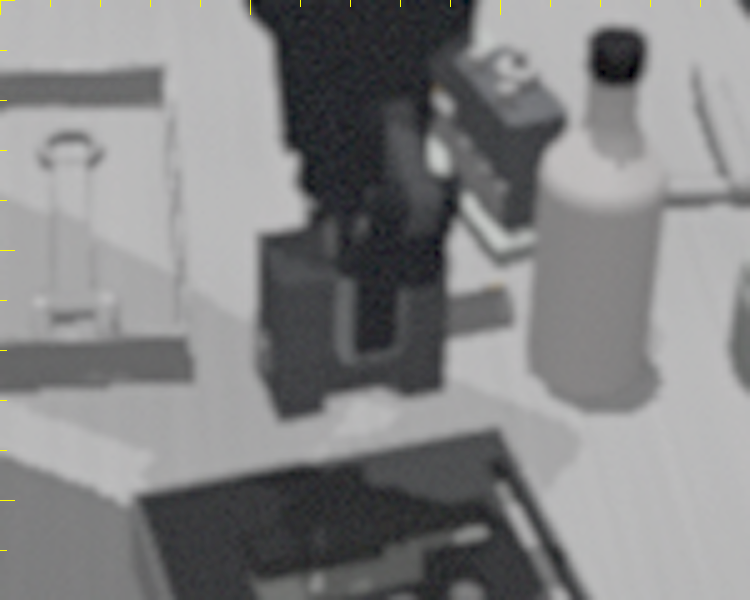

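View pics/c10t.png

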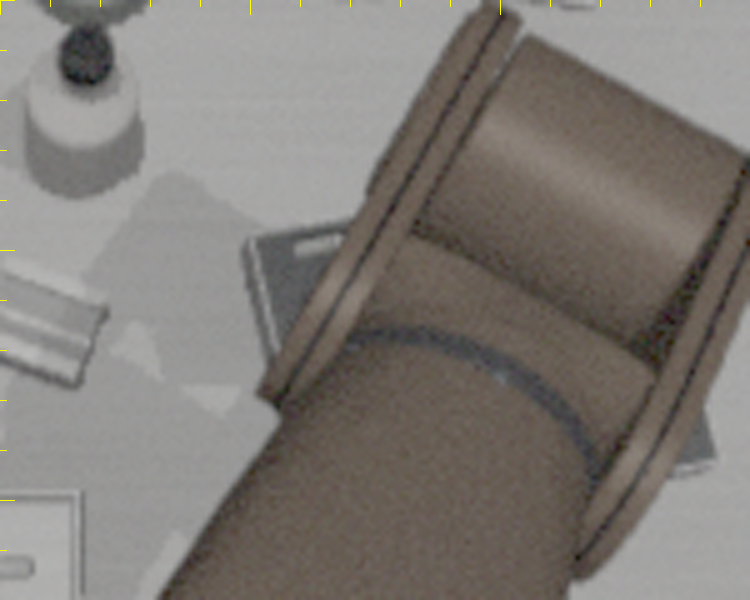

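```bash
python3 - <<'E'
from h import *
p,M,s=pose(); Y=M[:,0]; X=-M[:,1]; 
p=np.array([.5491,-.1995,.148])
f=lambda q:((proj('side',q)-[260,210]+.5)*5-.5).round(1)
b=p-[0,0,.026]
for dx in(-.015,.015):
  for dy in(-.03,.03):
    print(dx,dy,'bottom',f(b+X*dx+Y*dy),'top',f(b+X*dx+Y*dy+[0,0,.06]))
print('bar tip',f(b+[0,0,.016]-X*.005+Y*.06), 'finger tip outer',f(p+X*.02),f(p+X*.03))
print(X,Y)
E
```

```text
-0.015 -0.03 bottom [280.9 422.8] top [282.2 283.8]
-0.015 0.03 bottom [447.6 390.5] top [456.3 252.7]
0.015 -0.03 bottom [256.6 367.6] top [256.8 230.3]
0.015 0.03 bottom [419.1 337.2] top [426.2 201. ]
bar tip [521.4 321.7] finger tip outer [335.8 285.8] [327.2 268.8]
[-0.22273654  0.974878   -0.00115156] [0.97487756 0.22273791 0.0012512 ]
```

```bash
python3 - <<'E'
from h import *
a=np.radians(12.4);Y=np.array([np.cos(a),np.sin(a),0]);X=np.array([np.sin(a),-np.cos(a),0]);c=np.array([.5444,-.2,0])
f=lambda q:((proj('side',q)-[280,290]+.5)*5-.5).round(1)
for dx in(-.02,-.014,.014,.02):
  for dy in(-.032,.032):
    q=c+X*dx+Y*dy
    print(dx,dy,'mouth',f(q+[0,0,.04]),'floor',f(q+[0,0,.018]))
# facing block (tray centre = pocket + (42, y?) )
F=c+X*.084
for dx in(.015,):
  for dy in(-.03,.03):
    print('facing top',f(F+X*dx+Y*dy+[0,0,.078]),f(F-X*dx+Y*dy+[0,0,.078]))
crop('pics/side6.png',295,305,75,60,10,'pics/c6p.png')
E
```

```text
-0.02 -0.032 mouth [135.1 130.2] floor [135.4 172.7]
-0.02 0.032 mouth [299.2  97.9] floor [297.2 140.1]
-0.014 -0.032 mouth [139.4 141.3] floor [139.5 183.8]
-0.014 0.032 mouth [304.3 108.6] floor [302.1 150.9]
0.014 -0.032 mouth [159.7 194.6] floor [159.6 237.5]
0.014 0.032 mouth [328.5 160.2] floor [325.9 202.8]
0.02 -0.032 mouth [164.2 206.4] floor [164.  249.3]
0.02 0.032 mouth [333.8 171.6] floor [331.2 214.3]
facing top [236.7 295. ] [210.2 228.5]
facing top [411.7 257.2] [380.5 193. ]
```

View pics/c6p.png

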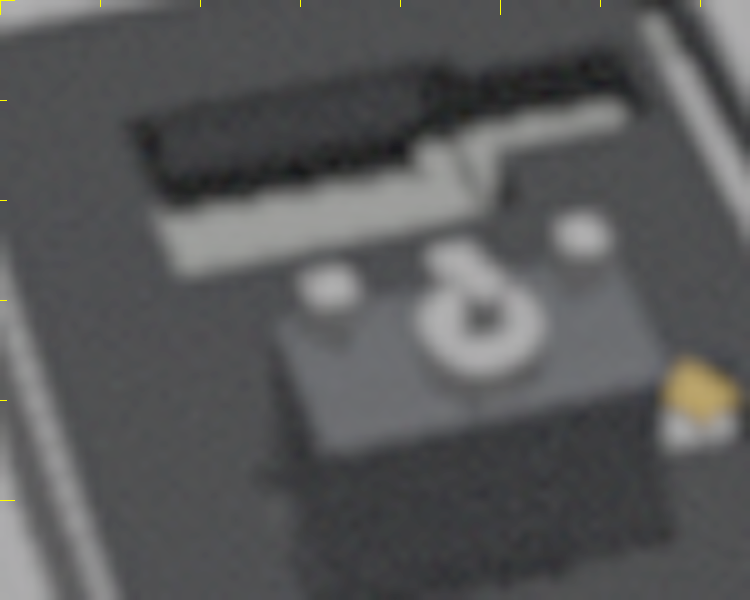

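Emit:
play_rows(
  increments="-0.0048 -0.0007 0.02 0.006; -0.0048 -0.0007 0.05 0.006; -0.0048 -0.0007 0.068 0.006; -0.0048 -0.0007 0.073 0.006; -0.0048 -0.0007 0.073 0.006",
)

```text
time: 17.3
eef_pos: [0.5441, -0.1998, 0.074]
tcp_rot: [0.994, 0.109, 0.0, 0.0]
contact_force: [-0.1, -0.0, -7.4]
opening: 0.343
```

Emit:
play_rows(
  increments="0 0 0 0; 0 0 0 0; 0 0 0 0",
)

```text
time: 17.68
eef_pos: [0.5439, -0.1997, 0.0742]
tcp_rot: [0.994, 0.109, 0.0, 0.0]
contact_force: [-0.2, -0.5, -7.1]
opening: 0.342
```

```bash
python3 - <<'E'
from h import *
to(.5444,-.2,.072,12.4)
for n in ("side",):
    im=ctrl.read_camera(n); cv2.imwrite(f"pics/{n}11.png",im[:,:,::-1])
crop('pics/side11.png',290,260,110,90,7,'pics/c11s.png')
E
```

```text
t 17.68 p [ 0.5439 -0.1997  0.0742] psi 12.53 F [-0.2 -0.5 -7.1] op 0.3424
inc [0.0004 0.0004 0.0022] roll 0.0022 rows 0.0
```

View pics/c11s.png

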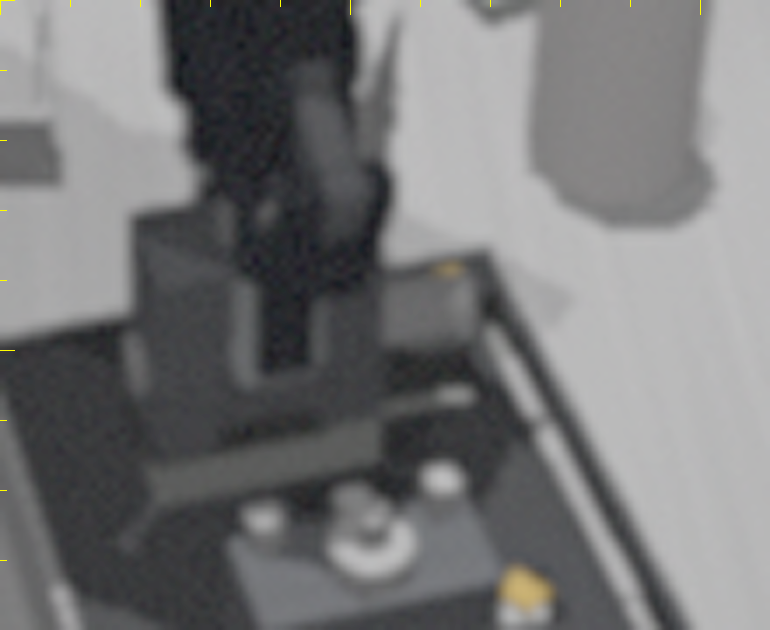

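Emit:
play_rows(
  increments="0.0004 0.0004 0.004 0.002; 0.0004 0.0004 0.008 0.002; 0.0004 0.0004 0.012 0.002; 0.0004 0.0004 0.012 0.002",
)

```text
time: 18.23
eef_pos: [0.5439, -0.1998, 0.0611]
tcp_rot: [0.994, 0.108, -0.0, -0.0]
contact_force: [-1.0, 0.1, -6.6]
opening: 0.339
```

```bash
python3 - <<'E'
from h import *
to(.5444,-.2,.054,12.4)
print(pose()[2]['wrist_torque'])
E
```

```text
t 18.23 p [ 0.5439 -0.1998  0.0611] psi 12.40 F [-1.   0.1 -6.6] op 0.3394
inc [0.0004 0.0003 0.0071] roll 0.0000 rows 0.1
[-0.03192513  0.06694307 -0.03137766]
```

Emit:
play_rows(
  increments="0 0 0.0025 0; 0 0 0.005 0; 0 0 0.0075 0; 0 0 0.0075 0",
)

```text
time: 18.73
eef_pos: [0.5457, -0.2014, 0.0565]
tcp_rot: [0.994, 0.108, 0.002, 0.002]
contact_force: [-1.9, -3.0, 4.6]
opening: 0.341
```

Emit:
play_rows(
  increments="0 0 0.002 0; 0 0 0.004 0; 0 0 0.004 0",
)

```text
time: 19.1
eef_pos: [0.5461, -0.201, 0.0517]
tcp_rot: [0.994, 0.108, 0.003, 0.002]
contact_force: [2.0, -3.1, 3.3]
opening: 0.34
```

```bash
python3 - <<'E'
from h import *
to(.5444,-.2,.044,12.4)
print(pose()[2]['wrist_torque'])
for n in ("side",):
    im=ctrl.read_camera(n); cv2.imwrite(f"pics/{n}12.png",im[:,:,::-1])
crop('pics/side12.png',290,260,110,90,7,'pics/c12s.png')
E
```

```text
t 19.10 p [ 0.5461 -0.201   0.0517] psi 12.40 F [ 2.  -3.1  3.3] op 0.3403
inc [-0.0015 -0.0014  0.0077] roll -0.0001 rows 0.1
[-0.64618472 -0.47667739  0.02974614]
```

View pics/c12s.png

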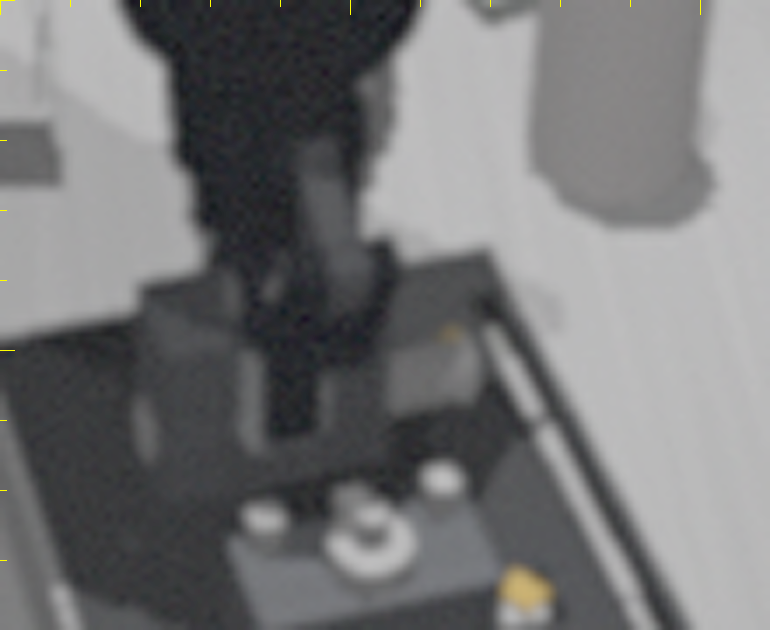

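Emit:
play_rows(
  increments="0.0008 0.001 0.003 0; 0.0008 0.001 0.005 0; 0.0008 0.001 0.006 0; 0.0008 0.001 0.006 0",
)

```text
time: 19.65
eef_pos: [0.5455, -0.2011, 0.0441]
tcp_rot: [0.994, 0.108, 0.001, 0.001]
contact_force: [3.2, -4.3, 2.2]
opening: 0.34
```

```bash
python3 - <<'E'
from h import *
to(.5461,-.201,.044,12.4)
print(pose()[2]['wrist_torque'])
E
```

```text
t 19.65 p [ 0.5455 -0.2011  0.0441] psi 12.40 F [ 3.2 -4.3  2.2] op 0.3405
inc [0.0006 0.     0.0001] roll 0.0001 rows 0.0
[-0.85290744 -0.45527566  0.04629988]
```

Emit:
play_rows(
  increments="0.0004 0.0005 0.0015 0; 0.0004 0.0005 0.0025 0; 0.0004 0.0005 0.0025 0",
)

```text
time: 20.02
eef_pos: [0.5456, -0.2013, 0.044]
tcp_rot: [0.994, 0.108, -0.001, -0.0]
contact_force: [-5.2, -1.1, 14.8]
opening: 0.339
```

```bash
python3 - <<'E'
from h import *
to(.5461,-.201,.044,12.4)
print(pose()[2]['wrist_torque'])
for n in ("side",):
    im=ctrl.read_camera(n); cv2.imwrite(f"pics/{n}13.png",im[:,:,::-1])
crop('pics/side13.png',290,260,110,90,7,'pics/c13s.png')
E
```

```text
t 20.02 p [ 0.5456 -0.2013  0.044 ] psi 12.41 F [-5.2 -1.1 14.8] op 0.3391
inc [ 0.0005 -0.0002 -0.    ] roll 0.0002 rows 0.0
[-0.03595547  0.59045736  0.01733779]
```

View pics/c13s.png

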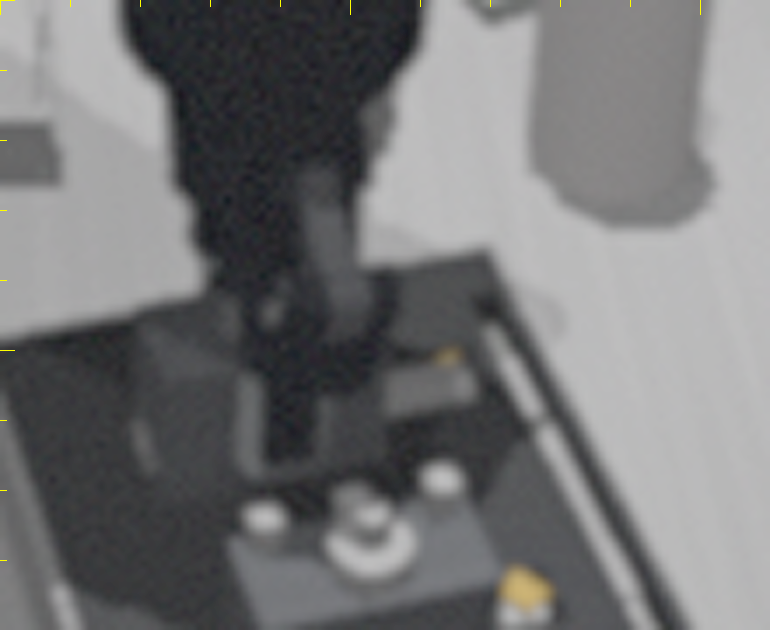

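Emit:
play_rows(
  increments="0 0 -0.001 0; 0 0 -0.002 0; 0 0 -0.002 0",
)

```text
time: 20.45
eef_pos: [0.5456, -0.2012, 0.044]
tcp_rot: [0.994, 0.108, -0.0, -0.0]
contact_force: [0.3, -3.7, 6.6]
opening: 0.336
```

Emit:
play_rows(
  increments="0 0 0 0; 0 0 0 0; 0 0 0 0; 0 0 0 0",
  gripper=0.05,
)

```text
time: 20.95
eef_pos: [0.5451, -0.2006, 0.043]
tcp_rot: [0.994, 0.108, -0.001, -0.001]
contact_force: [0.0, 0.1, 0.6]
opening: 0.584
```

Emit:
play_rows(
  increments="0 0 -0.01 0; 0 0 -0.03 0; 0 0 -0.08 0; 0 0 -0.14 0; 0 0 -0.18 0",
)

```text
time: 21.58
eef_pos: [0.5467, -0.2016, 0.2293]
tcp_rot: [0.994, 0.108, 0.003, 0.002]
contact_force: [-0.1, -1.9, 0.3]
opening: 0.584
```

```bash
python3 - <<'E'
from h import *
to(.45,.10,.23,12.4)
for n in ("side",):
    im=ctrl.read_camera(n); cv2.imwrite(f"pics/{n}14.png",im[:,:,::-1])
crop('pics/side14.png',290,260,110,90,7,'pics/c14s.png')
E
```

```text
t 21.57 p [ 0.5467 -0.2016  0.2293] psi 12.41 F [-0.1 -1.9  0.3] op 0.5836
inc [-0.0296 -0.3154 -0.0023] roll 0.0002 rows 5.1
```

View pics/c14s.png

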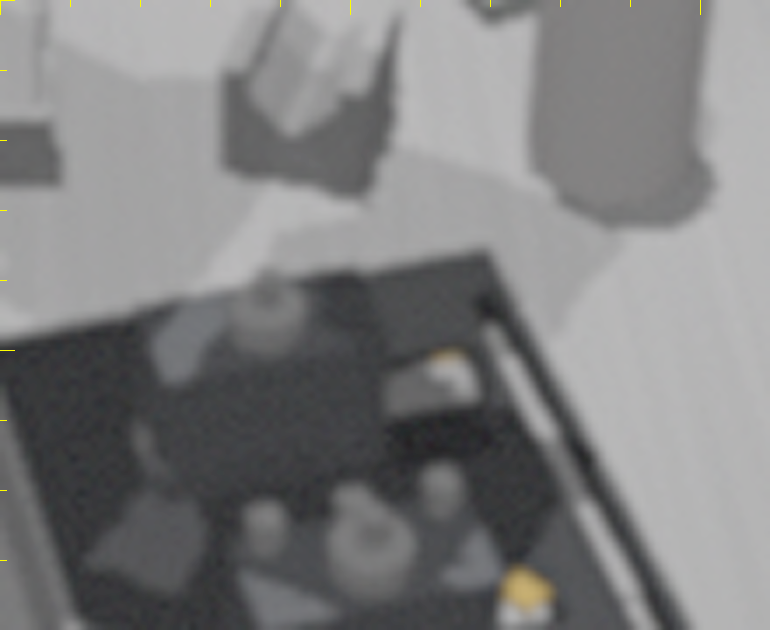

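Emit:
play_rows(
  increments="-0.07 -0.05 0 0; -0.1 -0.1 0 0; -0.1 -0.16 0 0; -0.1 -0.22 0 0; -0.1 -0.28 0 0",
)

```text
time: 22.25
eef_pos: [0.3888, 0.0451, 0.2252]
tcp_rot: [0.994, 0.107, 0.002, 0.0]
contact_force: [0.4, 1.6, -0.5]
opening: 0.581
```

Emit:
play_rows(
  increments="0 -0.06 0 0; 0 -0.12 0 0; 0 -0.18 0 0; 0 -0.24 0 0; 0 -0.24 0 0",
)

```text
time: 22.88
eef_pos: [0.3363, 0.2814, 0.225]
tcp_rot: [0.994, 0.112, 0.001, -0.001]
contact_force: [0.9, -0.3, -0.3]
opening: 0.587
```

```bash
python3 - <<'E'
from prof import *
print(pose()[0])
for n in ("side","top"):
    im=ctrl.read_camera(n); cv2.imwrite(f"pics/{n}15.png",im[:,:,::-1])
crop('pics/top15.png',370,195,110,90,7,'pics/c15t.png')
crop('pics/side15.png',280,290,140,115,5,'pics/c15s.png')
im=cv2.imread('pics/top15.png')
a=np.radians(12.4);Y=np.array([np.cos(a),np.sin(a)]);X=np.array([np.sin(a),-np.cos(a)]);c=np.array([.5455,-.2012]); 
F=c+X*.084
for nm,q in(('bor',c),('fac',F)):
  for x in (-.008,0,.009):
    v=prof(im,'top',q+X*x-Y*.045,q+X*x+Y*.045,.078,91,.004,3);print(nm,'y',x,v.astype(int))
  for y in (-.02,.02):
    v=prof(im,'top',q+Y*y-X*.03,q+Y*y+X*.03,.078,61,.004,3);print(nm,'x',y,v.astype(int))
f=lambda q:((proj('side',q)-[280,290]+.5)*5-.5).round(1)
c=np.array([*c,0.]);X=np.array([*X,0]);Y=np.array([*Y,0])
for z in(.078,.088):
  for dx in(-.015,.015): print(z,dx,[f(c+X*dx+Y*dy+[0,0,z]) for dy in(-.03,.03)])
E
```

```text
[0.33631198 0.28142788 0.22500545]
bor y -0.008 [59 58 56 56 55 55 55 55 54 52 51 50 44 37 41 49 58 64 67 65 65 66 67 67
 66 65 66 67 67 66 66 66 66 66 66 65 65 65 64 65 65 65 65 66 68 69 71 71
 70 67 65 63 63 63 63 63 62 62 63 64 64 65 65 65 65 64 63 63 63 64 64 64
 66 70 75 83 90 94 95 92 89 89 90 91 91 93 95 97 95 92 90]
bor y 0 [ 59  58  57  57  56  56  56  55  48  40  34  29  27  32  40  50  60  64
  65  65  66  67  67  66  67  68  67  67  66  67  67  66  66  67  69  75
  85  96 113 130 132 133 129 122 117 113 108 112 116 119 121 120 115 109
  97  86  75  69  66  65  64  65  66  65  64  63  63  63  63  63  63  63
  63  59  54  51  51  52  52  52  50  49  49  51  51  50  49  49  49  49
  49]
bor y 0.009 [ 56  55  56  57  57  57  56  55  50  42  38  33  28  32  39  48  58  64
  64  65  64  64  65  66  66  66  66  66  66  65  66  66  66  66  69  73
  84  98 114 124 129 129 128 125 125 126 128 130 131 130 127 124 118 111
 103  89  75  70  67  65  65  66  66  66  65  65  64  64  64  66  67  65
  62  59  54  51  51  52  51  51  51  51  51  52  52  52  52  52  51  52
  53]
bor x -0.02 
[... 1589 characters left out ...]
20  20  22  28  39  49  58
  67  86 107 116 117 117 114 108  92  76  69  65  64  64  64  63  62  63
  64  63  62  63  63  62  60  56  52  50  50  49  49  50  50  49  48  49
  49  48  49  49  49  49  49]
fac x 0.02 [ 42  40  40  40  39  39  37  32  27  25  23  23  23  27  33  43  52  59
  71  85  95 102 105 104 102  95  86  78  71  67  65  64  63  62  63  64
  64  63  63  64  63  61  60  57  52  48  47  46  46  47  47  46  46  47
  48  49  49  49  48  47  47]
0.078 -0.015 [array([146.9,  64.1]), array([305.4,  34. ])]
0.078 0.015 [array([169.5, 120.7]), array([332.1,  88.7])]
0.088 -0.015 [array([146.8,  43.3]), array([306.4,  13.3])]
0.088 0.015 [array([169.7,  99.7]), array([333.4,  67.9])]
```

View pics/top15.png

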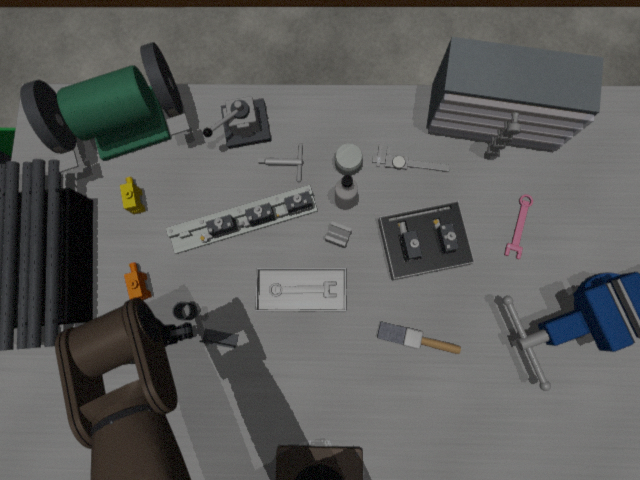

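View pics/c15t.png

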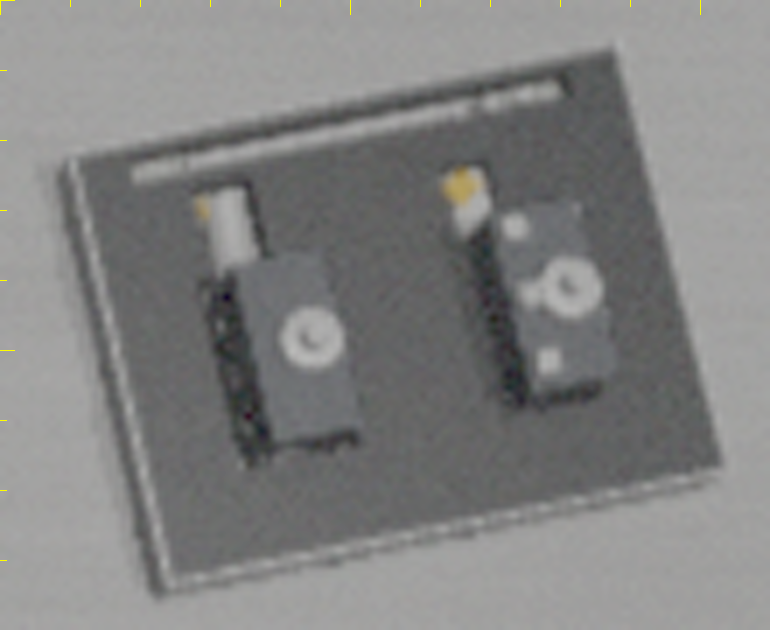

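View pics/c15s.png

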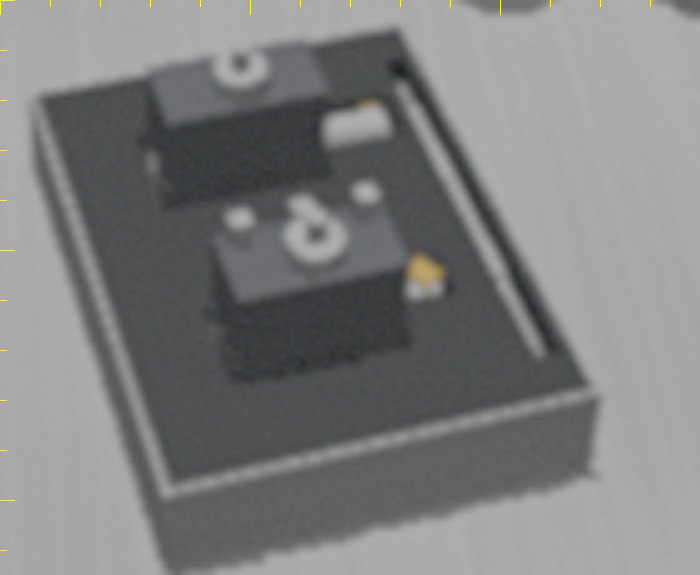

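```bash
python3 - <<'E'
from h import *
crop('pics/side15.png',300,290,70,85,10,'pics/c15z.png')
f=lambda q:((proj('side',q)-[300,290]+.5)*10-.5).round(1)
a=np.radians(12.4);Y=np.array([np.cos(a),np.sin(a),0]);X=np.array([np.sin(a),-np.cos(a),0]);c=np.array([.5455,-.2012,0]);F=c+X*.084
for nm,q in(('bor',c),('fac',F)):
  for z in(.040,.078): print(nm,z,[f(q+X*.015+Y*dy+[0,0,z]) for dy in(-.03,.03)],[f(q-X*.015+Y*dy+[0,0,z]) for dy in(-.03,.03)])
  print('nut',f(q+[0,0,.096]))
E
```

```text
bor 0.04 [array([138.7, 396.1]), array([455.6, 331.3])] [array([ 94.5, 281.7]), array([403.7, 220.4])]
bor 0.078 [array([139.6, 241.9]), array([464.7, 178. ])] [array([ 94.3, 128.7]), array([411.3,  68.4])]
nut [280.6  77.9]
fac 0.04 [array([276.4, 753.2]), array([617.1, 676.8])] [array([224.6, 619. ]), array([556.5, 547. ])]
fac 0.078 [array([281.3, 595.9]), array([631.7, 520.2])] [array([228. , 462.6]), array([568.9, 391.5])]
nut [432.9 414. ]
```

View pics/c15z.png

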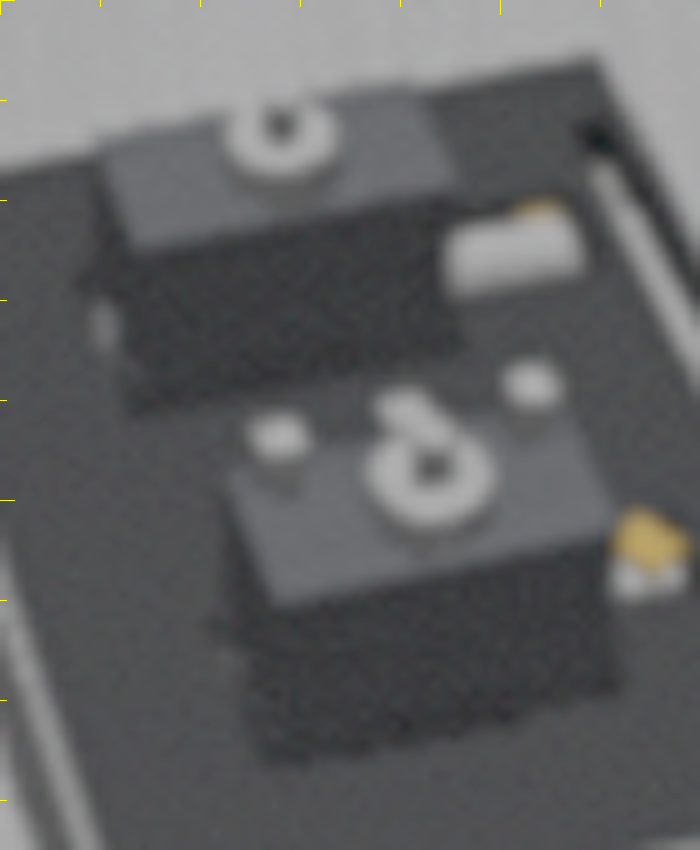

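```bash
python3 - <<'E'
from h import *
to(.45,-.10,.225,12.4)
E
```

```text
t 22.98 p [0.3376 0.2786 0.2245] psi 12.53 F [-0.4 -0.3  0.6] op 0.5855
inc [ 0.0276  0.394  -0.0004] roll 0.0023 rows 6.3
```

Emit:
play_rows(
  increments="0.027 0.394 0 0.002; 0.027 0.394 0 0.002; 0.027 0.394 0 0.002; 0.027 0.394 0 0.002; 0.027 0.394 0 0.002",
  gripper=0.0,
  newtons=40,
)

```text
time: 23.6
eef_pos: [0.4255, -0.0256, 0.2245]
tcp_rot: [0.994, 0.105, 0.001, 0.001]
contact_force: [1.0, 0.6, 0.7]
opening: -0.002
```

```bash
python3 - <<'E'
from h import *
to(.5455,-.2012,.14,12.4)
E
```

```text
t 23.60 p [ 0.4255 -0.0256  0.2245] psi 12.07 F [1.  0.6 0.7] op -0.0025
inc [0.0804 0.1967 0.0849] roll -0.0058 rows 3.7
```

Emit:
play_rows(
  increments="0.02 0.06 0 -0.006; 0.04 0.12 0 -0.006; 0.08 0.17 0 -0.006; 0.08 0.1965 0.04 -0.006; 0.08 0.1965 0.085 -0.006",
)

```text
time: 24.22
eef_pos: [0.5461, -0.2018, 0.1392]
tcp_rot: [0.994, 0.107, 0.001, 0.001]
contact_force: [0.1, 1.2, -0.1]
opening: -0.003
```

Emit:
play_rows(
  increments="0 0 0 0; 0 0 0 0; 0 0 0 0",
)

```text
time: 24.6
eef_pos: [0.5469, -0.1977, 0.1417]
tcp_rot: [0.994, 0.11, 0.002, 0.002]
contact_force: [-0.2, -0.0, -0.3]
opening: 0.002
```

```bash
python3 - <<'E'
from h import *
to(.5455,-.2012,.102,12.4)
E
```

```text
t 24.60 p [ 0.5469 -0.1977  0.1417] psi 12.63 F [-0.2 -0.  -0.3] op 0.0015
inc [-0.0023  0.003   0.0397] roll 0.0040 rows 0.6
```

Emit:
play_rows(
  increments="-0.002 0.003 0.02 0.004; -0.002 0.003 0.038 0.004; -0.002 0.003 0.038 0.004; -0.002 0.003 0.038 0.004",
)

```text
time: 25.1
eef_pos: [0.5443, -0.2, 0.1001]
tcp_rot: [0.994, 0.108, -0.0, -0.0]
contact_force: [-0.0, -0.7, 0.5]
opening: 0.0
```

```bash
python3 - <<'E'
from h import *
to(.5455,-.2012,.096,12.4)
E
```

```text
t 25.10 p [ 0.5443 -0.2     0.1001] psi 12.42 F [-0.  -0.7  0.5] op 0.0000
inc [0.0009 0.0015 0.0041] roll 0.0003 rows 0.1
```

Emit:
play_rows(
  increments="0.001 0.001 0.001 0; 0.001 0.001 0.002 0; 0.001 0.001 0.003 0; 0.001 0.001 0.003 0",
)

```text
time: 25.6
eef_pos: [0.5455, -0.2009, 0.0975]
tcp_rot: [0.994, 0.108, -0.0, -0.0]
contact_force: [0.2, 0.5, 1.2]
opening: -0.001
```

Emit:
play_rows(
  increments="0 0 0.001 0; 0 0 0.0015 0; 0 0 0.0015 0",
)

```text
time: 25.98
eef_pos: [0.5456, -0.2009, 0.0961]
tcp_rot: [0.994, 0.108, -0.0, 0.0]
contact_force: [-0.3, 0.3, 0.2]
opening: -0.001
```

Emit:
play_rows(
  increments="0 0 0.001 0; 0 0 0.002 0; 0 0 0.002 0; 0 0 0.002 0",
)

```text
time: 26.48
eef_pos: [0.5458, -0.2012, 0.0958]
tcp_rot: [0.994, 0.108, -0.0, 0.0]
contact_force: [-3.8, 1.0, 7.5]
opening: -0.002
```

Emit:
play_rows(
  increments="0 0 0.001 0; 0 0 0.0015 0; 0 0 0.0015 0",
)

```text
time: 26.85
eef_pos: [0.546, -0.2014, 0.0957]
tcp_rot: [0.994, 0.108, -0.0, 0.0]
contact_force: [-5.3, 2.4, 13.6]
opening: -0.003
```

Emit:
play_rows(
  increments="0 0 -0.003 0; 0 0 -0.02 0; 0 0 -0.07 0; 0 0 -0.12 0; 0 0 -0.12 0",
)

```text
time: 27.48
eef_pos: [0.5484, -0.2024, 0.2193]
tcp_rot: [0.994, 0.108, 0.005, 0.004]
contact_force: [0.1, -0.2, 0.3]
opening: 0.001
```

Emit:
play_rows(
  increments="-0.07 -0.05 0 0; -0.1 -0.1 0 0; -0.1 -0.16 0 0; -0.1 -0.22 0 0; -0.1 -0.28 0 0",
)

```text
time: 28.1
eef_pos: [0.3881, 0.0454, 0.212]
tcp_rot: [0.994, 0.107, 0.0, -0.0]
contact_force: [1.0, 0.6, 0.2]
opening: -0.002
```

Emit:
play_rows(
  increments="0 -0.06 0 0; 0 -0.12 0 0; 0 -0.18 0 0; 0 -0.2 0 0; 0 -0.2 0 0; ",
)

```text
time: 28.72
eef_pos: [0.3454, 0.2401, 0.2118]
tcp_rot: [0.994, 0.11, -0.001, 0.0]
contact_force: [0.2, -0.4, -0.0]
opening: -0.002
```

```bash
python3 - <<'E'
from h import *
print(pose()[0],pose()[2]['time'])
for n in ("side","top"):
    im=ctrl.read_camera(n); cv2.imwrite(f"pics/{n}16.png",im[:,:,::-1])
a=cv2.imread('pics/top15.png').astype(int).mean(2)[190:290,370:480];b=cv2.imread('pics/top16.png').astype(int).mean(2)[190:290,370:480]
print('diff case',abs(a-b).max(),abs(a-b).mean())
E
```

```text
[0.34538344 0.24012351 0.21181847] 28.725
diff case 25.0 2.1952727272727275
```

View pics/top16.png

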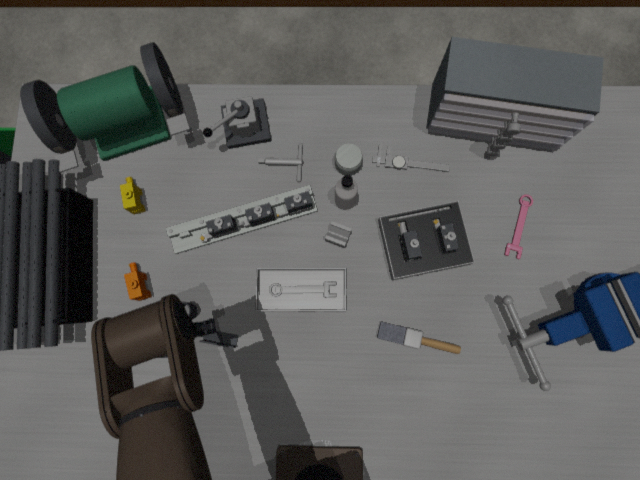

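View pics/side16.png

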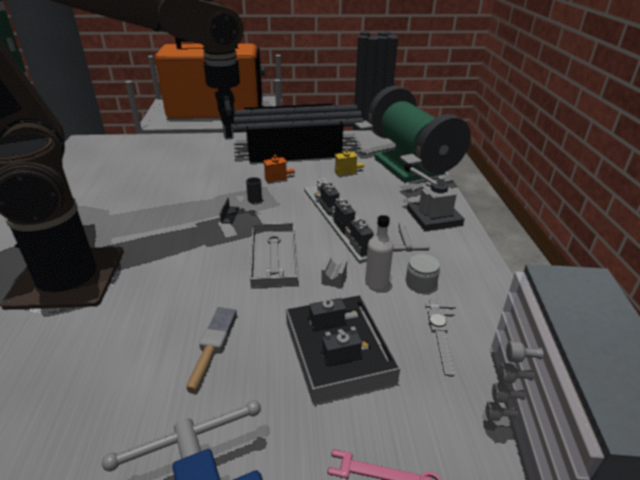

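The spanner lies in the parts tray at (303, 289) in the top picture. The boring-bar holder stands in its pocket at (411, 243) with the bar in its channel. The other three holders are seated on the rack, and everything else is where it was.

```bash
python3 -c "
from plant import ctrl
print(ctrl.sign_off())"
```

```text
the job is handed in; nothing more can be done
None
```

The spanner is flat in the steel parts tray, and the boring-bar holder is pressed home in its foam pocket with the bar in its channel. I handed the job in at about 29 s on the robot's clock.

- **Spanner:** I did this first. In the top picture its ends measured 160 mm apart, within 0.5 mm of the point where I released it, well clear of the tray walls.
- **Boring-bar holder:** I lifted it straight up off the rack's +y end seat, carried it upright and pressed it in. It stopped at the height expected for the pocket floor, with about 21 N of push and no further movement.
- **Seating check:** I touched the top of its stud with the shut fingers. Contact came at 95.8 mm above the bench, against 96 mm if fully home, and it did not sink further under 14 N.
- **Rest of the bench:** The last pictures show the other three rack holders, the facing holder and the bystanders where they were. The largest wrist force I read was about 17 N.

**Disagreements:** Early on, the side and top cameras differed by 4–5 mm in y, so I relied on the top one. The pocket also drew the holder 1–2 mm from where I had measured it. The side view alone hinted the holder might stand about 1 mm high, but the stud check did not bear that out.

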